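# Put the open watch movements under their dust covers

## Robot

A 6-joint arm with a two-finger parallel gripper is mounted at the origin on the work surface. World frame = base frame: x ahead of the robot, y to its left, z up, the work surface at z = 0. Lengths are in m, angles in rad, forces in N, time in s.
With the tool pointing down it reaches from about 0.25 to 0.85 m from the base axis. Payload 12.5 kg.
Tool frame: the origin (TCP) lies on the front face of the gripper's body, between the roots of the fingers; the fingertips stand 84 mm ahead of it and the grasp point (between the pads) lies 65 mm ahead of it; z points along the fingers, y is the direction in which the jaws open and shut (so a half turn about z gives the same grasp; the last joint's range is limited). The gripper opens to 93 mm and grips with 3 to 60 N. Pads are 15 mm wide; open, the fingers measure 128 mm over their backs; the gripper's body (75 mm by 188 mm) begins 65 mm behind the grasp point.
Start: joints at [1.031, 0.351, 1.652, -0, 1.139, -0.085], TCP at [0.242, 0.494, 0.303] pointing down, gripper open.
Joint ranges: [-2.75, 2.75], [-0.79, 2.1], [0.01, 2.65], [-1.57, 4.71], [0.07, 3.14], [-2.87, 2.87]. Speed limits (rad/s): [2.22, 2.22, 2.79, 3.14, 3.14, 3.14].

## Interface

Orientations are given as a unit quaternion [w, x, y, z].
In Python, from workcell import r gives the robot as it stands.
- The arm moves only by the tool arm_command, never from a script. Its argument "moves" is a list of rows, each a list of 7 numbers: the turn, a rotation vector about the tool's x, y, z in degrees, then the shift along the tool's x, y, z in cm, then the closure, from -1 (fully open) to 1 (shut), so that 0 is half open. A call has 1 to 8 rows; each row shifts and turns the commanded pose from where the row before left it, along the tool's axes as they then stand; what a row does not reach is not made up. A row lasts 1/12 s, in which the tool goes at most 41.7 mm and 7.16 degrees, less where a joint would pass 70% of its speed; a pose out of reach is approached as far as the arm can. A call with a gripper value outside its range is refused whole. The fingers move at their own pace and stop on an object; "newtons" is the grip in N (left out, the last holds). Time passes only in rows, so rows that do not move let the fingers close. It gives the time, the measured TCP pose, the force and the opening at its end, in the units of the state.
- r.read_state(): the state, without advancing time (a new reading comes with each control period).
- r.capture(name): name is "side" or "top" or "wrist"; returns (picture, depth): 384x512x3 uint8, red, green, blue; 384x512 float32, m along the optical axis (not along the pixel's ray), 0 where there is no reading.
- r.camera_params(name): a dict with "K" (3x3 intrinsics, pixels), "k1" (the pictures are not rectified: a ray, as slopes to the right and down, at radius r is drawn at 1 + k1 r^2 times it, then the intrinsics apply), "eye" and "orientation" of the camera in the world; the wrist camera has in their place "T_tool_cam" (4x4, takes a point from camera to tool coordinates, whose origin is the TCP and whose axes are the flange's). Camera axes: x right, y down, z forward; pixel columns grow to the right and rows downward; lengths in m; the calibration is good to about 2 mm. A picture is of the moment at which its call begins: read the wrist's pose just before it. camera_params takes no time and is no camera call.
- r.hand_in(): hands the job in, once; it reports no verdict.
The state is a dict: "time_s": time; "q": joint angles; "qvel": joint speeds; "joint_torque": joint torques, N m; "tcp_pos": TCP position; "orientation": TCP orientation; "force": force on the tool from outside, world axes, zero at the start; "moment": the same for the moment, N m; "gripper_width": finger opening in m.
Only numpy, scipy, OpenCV 4.12 (cv2) and the standard library are available. Lean on these libraries where they do the work, as an engineer would, in place of code of your own. Each camera call takes 0.05 s, during which the arm holds its last target.

## Task

The four open watch movements on the bench mat must not gather dust: put each one, where it stands, under the clear dust cover of its size, the smallest cover over the smallest movement and so on up to the largest over the largest. Set each cover down gently, not dropped, so that it stands flat on the mat with the movement in its middle. Do not push or knock over the movements, the eye loupe or the blue parts tin.

Things in the scene. Friction and masses are not known exactly. Their poses are not given: they have to be found in the camera images.
- cover_s: smallest dust cover: round bell of clear acrylic, open below, 43 mm outside and 38 mm inside diameter at the rim, domed above to 30 mm; on top a black knob to lift it by, a 16 mm cylinder from 30 to 49 mm above the rim (foot 21 mm wide in its lowest 3 mm). Stands upright, loose. Origin: centre of the rim plane, at the mat's surface; z up
- cover_m: second smallest dust cover: round bell of clear acrylic, open below, 60 mm outside and 55 mm inside diameter at the rim, domed above to 34 mm; on top a black knob to lift it by, a 16 mm cylinder from 34 to 53 mm above the rim (foot 21 mm wide in its lowest 3 mm). Stands upright, loose. Origin: centre of the rim plane, at the mat's surface; z up
- cover_l: second largest dust cover: round bell of clear acrylic, open below, 77 mm outside and 72 mm inside diameter at the rim, domed above to 38 mm; on top a black knob to lift it by, a 16 mm cylinder from 38 to 57 mm above the rim (foot 21 mm wide in its lowest 3 mm). Stands upright, loose. Origin: centre of the rim plane, at the mat's surface; z up
- cover_xl: largest dust cover: round bell of clear acrylic, open below, 94 mm outside and 89 mm inside diameter at the rim, domed above to 42 mm; on top a black knob to lift it by, a 16 mm cylinder from 42 to 61 mm above the rim (foot 21 mm wide in its lowest 3 mm). Stands upright, loose. Origin: centre of the rim plane, at the mat's surface; z up
- movement_s: the smallest movement, a lady's wristwatch movement (16.5 mm across, brass plate and silvery bridges) lying open in a round grey holder 22 mm in diameter and 10 mm high; 16 mm high in all. Loose on the mat. Origin: centre of the holder's underside; z up
- movement_m: the second smallest movement, a gent's wristwatch movement (29 mm across, brass plate and silvery bridges) lying open in a round grey holder 39 mm in diameter and 10 mm high; 16 mm high in all. Loose on the mat. Origin: centre of the holder's underside; z up
- movement_l: the second largest movement, a large chronograph movement (40 mm across, brass plate and silvery bridges) lying open in a round grey holder 56 mm in diameter and 10 mm high; 16 mm high in all. Loose on the mat. Origin: centre of the holder's underside; z up
- movement_xl: the largest movement, a pocket-watch movement (52 mm across, brass plate and silvery bridges) lying open in a round grey holder 73 mm in diameter and 10 mm high; 16 mm high in all. Loose on the mat. Origin: centre of the holder's underside; z up
- loupe: bystander: black eye loupe, a cup 33 mm in diameter at its wide upper end, 30 mm high, loose. Origin: centre of its underside. The mat's top surface is at height z = 3 mm everywhere that things stand
- parts_tin: bystander: low open blue tin with a few watch wheels in it, 64 mm in diameter, 24 mm high, loose. Origin: centre of its underside
Mind the look-alikes: they are no part of the job. What is shaped like the cover_l but purple is not meant.

How it is judged:
By the outcome, as a careful person would: the job done as asked, in the order asked, and still so for the second after the job is handed in, with the robot touching nothing.
It also fails if it takes over 99 s, if anything falls off the work surface, if the arm or the gripper's body presses on something with over 40 N, if the wrist force passes 120 N, or if a joint passes its speed limit or range.

## Working session

There is one attempt and no reset: what is moved stays moved. The work goes in short steps, Python scripts to look and compute and a tool call to move; the robot and the scene stay as the last step left them, time stands still between calls to the robot, and variables do not carry over. Pictures are saved under pics/ and viewed, and the job is handed in when it is done.

Besides the shell and the picture viewer there is one more tool, called after ">>>" by a JSON object that holds its "api" and its "payload". arm_command: Moves the arm, as the interface text tells. Its arguments: {"type":"object","properties":{"moves":{"type":"array","items":{"type":"array","items":{"type":"number"}}},"newtons":{"type":"number"}},"required":["moves"]}

```bash
ls; mkdir -p pics
cat > h.py <<'E'
import numpy as np, cv2
from scipy.spatial.transform import Rotation as R
from workcell import r
def quat(q): return R.from_quat([q[1],q[2],q[3],q[0]]).as_matrix()
E
python3 - <<'E'
from h import *
s=r.read_state(); print(s)
for n in ("top","side"):
    p,d=r.capture(n); cv2.imwrite(f"pics/{n}0.png",cv2.resize(p[:,:,::-1],(800,600),interpolation=cv2.INTER_CUBIC)); np.savez(f"{n}0.npz",p=p,d=d); print(r.camera_params(n))
print(r.camera_params("wrist"))
E
```

```text
pics
{'time_s': 0.0, 'q': array([ 1.03143578e+00,  3.51219927e-01,  1.65238783e+00, -2.34998171e-05,
        1.13913198e+00, -8.46112271e-02]), 'qvel': array([ 0.00066636, -0.00088809,  0.00060331,  0.00016513,  0.0002032 ,
        0.0003284 ]), 'joint_torque': array([-1.04500992e-05, -4.97314882e+01, -2.85260636e+01,  6.99505303e-02,
        2.56706384e-02, -7.03021487e-05]), 'tcp_pos': array([0.24144309, 0.49390431, 0.3022241 ]), 'orientation': array([-1.65894044e-04,  2.25415700e-01,  9.74262507e-01, -5.49129626e-04]), 'force': array([0.08252591, 0.43611747, 0.45820705]), 'moment': array([-0.01762591, -0.02465677, -0.02187741]), 'gripper_width': 0.0931347378028936}
{'K': array([[372.48551991,   0.        , 253.91997204],
       [  0.        , 372.48551991, 190.15485111],
       [  0.        ,   0.        ,   1.        ]]), 'k1': -0.0510619385920796, 'eye': array([ 0.26483638, -0.00830236,  1.01146254]), 'orientation': array([ 0.06744258, -0.69678196,  0.71226073, -0.05129383])}
{'K': array([[374.3747809 ,   0.        , 249.74664541],
       [  0.        , 374.3747809 , 197.94594915],
       [  0.        ,   0.        ,   1.        ]]), 'k1': -0.026530637936706816, 'eye': array([-0.12046245, -0.54419789,  0.5589857 ]), 'orientation': array([-0.4332478 ,  0.80598986, -0.36070879,  0.18046012])}
{'K': array([[268.81827355,   0.        , 255.11397459],
       [  0.        , 268.81827355, 190.30086884],
       [  0.        ,   0.        ,   1.        ]]), 'k1': -0.04764436576723876, 'T_tool_cam': array([[-4.23535100e-04, -9.63618898e-01, -2.67279703e-01,
         7.43577429e-02],
       [ 9.99999745e-01, -5.61997981e-04,  4.41548245e-04,
         8.61137192e-05],
       [-5.75694887e-04, -2.67279448e-01,  9.63618890e-01,
        -8.14552681e-02],
       [ 0.00000000e+00,  0.00000000e+00,  0.00000000e+00,
         1.00000000e+00]])}
```

View pics/top0.png

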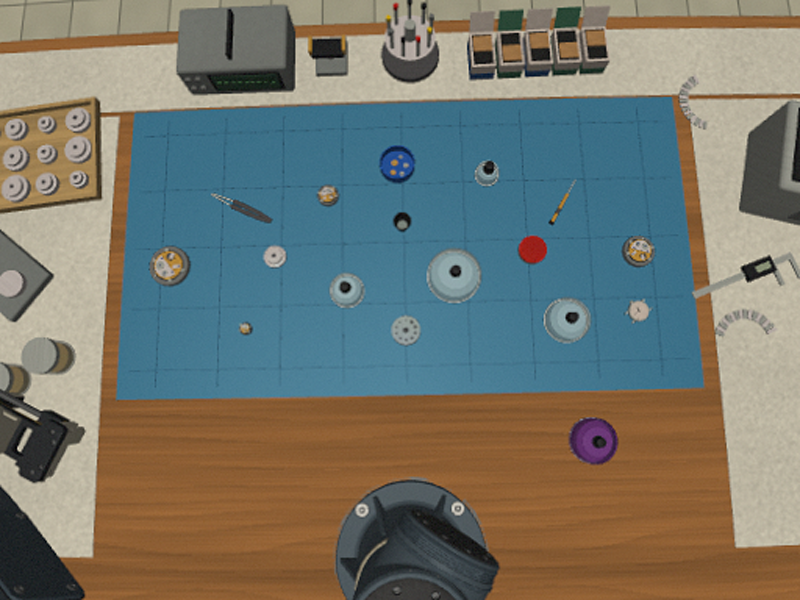

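View pics/side0.png

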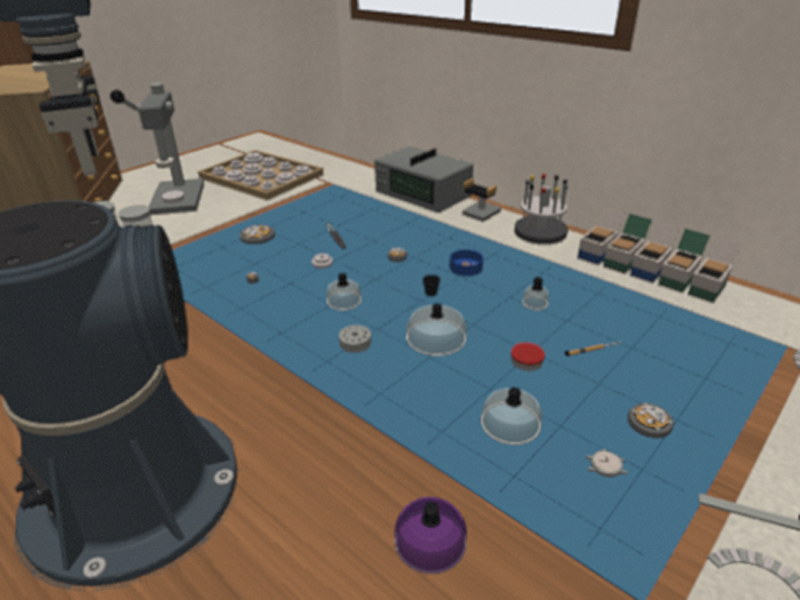

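```bash
cat >> h.py <<'E'
def proj(P,eye,Rm,K,k1):
    c=(np.asarray(P)-eye)@Rm; x=c[...,0]/c[...,2]; y=c[...,1]/c[...,2]; f=1+k1*(x*x+y*y)
    return K[0,0]*x*f+K[0,2], K[1,1]*y*f+K[1,2]
def cam(n,s=None):
    c=r.camera_params(n)
    if n!="wrist": return c["eye"],quat(c["orientation"]),c["K"],c["k1"]
    T=np.eye(4);T[:3,:3]=quat(s["orientation"]);T[:3,3]=s["tcp_pos"];M=T@c["T_tool_cam"]
    return M[:3,3],M[:3,:3],c["K"],c["k1"]
def ortho(img,cm,cx,cy,z,half,n):
    # rows: x decreasing downward ; cols: y decreasing to right
    xs=np.linspace(cx+half,cx-half,n); ys=np.linspace(cy+half,cy-half,n)
    X,Y=np.meshgrid(xs,ys,indexing="ij"); P=np.stack([X,Y,np.full_like(X,z)],-1)
    u,v=proj(P,*cm); return cv2.remap(img,u.astype(np.float32),v.astype(np.float32),cv2.INTER_CUBIC)
def unproj(u,v,z,cm):
    eye,Rm,K,k1=cm; p=cv2.undistortPoints(np.array([[[u,v]]],float),K,np.array([k1,0,0,0.]))[0,0]
    d=Rm@np.array([p[0],p[1],1]); t=(z-eye[2])/d[2]; return eye+t*d
E
python3 - <<'E'
from h import *
c=cam("top"); p=np.load("top0.npz")["p"]
o=dict(xl=(170,266,.013),l=(638,250,.013),m=(328,195,.013),s=(245,328,.013),cs=(488,167,.052),cm=(346,287,.056),cl=(572,317,.06),cxl=(455,271,.064),tin=(397,163,.027),loupe=(402,221,.033))
tiles=[]
for k,(u,v,z) in o.items():
    q=unproj((u+.5)*.64-.5,(v+.5)*.64-.5,z,c); print(k,q.round(3))
    if len(tiles)<8:
        t=ortho(p,c,q[0].round(2),q[1].round(2),z,.05,200); cv2.putText(t,f"{k} {q[0]:.2f} {q[1]:.2f}",(2,12),0,.45,(255,255,0)); tiles.append(t)
cv2.imwrite("pics/t.png",np.vstack([np.hstack(tiles[:4]),np.hstack(tiles[4:])])[:,:,::-1])
E
```

```text
xl [0.501 0.418 0.013]
l [ 0.509 -0.414  0.013]
m [0.625 0.134 0.013]
s [0.387 0.279 0.013]
cs [ 0.654 -0.151  0.052]
cm [0.447 0.097 0.056]
cl [ 0.387 -0.275  0.06 ]
cxl [ 0.468 -0.085  0.064]
tin [0.676 0.008 0.027]
loupe [0.566 0.001 0.033]
```

View pics/t.png

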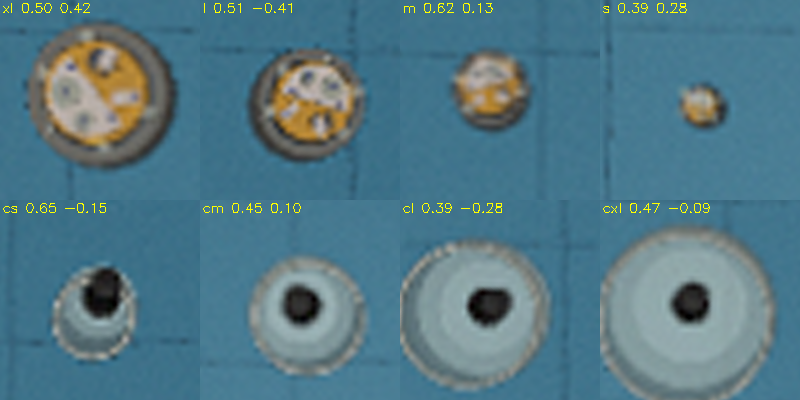

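>>> {"api": "arm_command", "payload": {"moves": [[0,0,-6.5,0,0,1.5,0],[0,0,-6.5,0,0,1.5,0],[0,0,-6.5,0,0,1.5,0],[0,0,-6.55,0,0,1.5,0],[0,0,0,-1.85,-2.7,0,0],[0,0,0,-1.85,-2.7,0,0],[0,0,0,-1.85,-2.7,0,0],[0,0,0,-1.85,-2.7,0,0]], "newtons": 20}}

```text
time_s: 0.77
tcp_pos: [0.3159, 0.3848, 0.2424]
orientation: [-0.0, -0.0, 1.0, -0.0]
force: [0.4, -0.1, 0.1]
gripper_width: 0.0476
```

>>> {"api": "arm_command", "payload": {"moves": [[0,0,0,-1.8,-2.7,0,0],[0,0,0,-1.8,-2.7,0,0],[0,0,0,-1.8,-2.7,0,0],[0,0,0,-1.8,-2.7,0,0],[0,0,0,0,0,0,0],[0,0,0,0,0,0,0],[0,0,0,0,0,0,0],[0,0,0,0,0,0,0]]}}

```text
time_s: 1.43
tcp_pos: [0.387, 0.2788, 0.2426]
orientation: [-0.0, -0.0, 1.0, -0.0]
force: [-0.8, -0.2, 0.3]
gripper_width: 0.0462
```

```bash
cat >> h.py <<'E'
def look(name,z,cx=None,cy=None,half=.06):
    s=r.read_state(); p,d=r.capture("wrist"); c=cam("wrist",s)
    np.savez(f"pics/{name}.npz",p=p,d=d,pos=s["tcp_pos"],q=s["orientation"])
    t=s["tcp_pos"]; print(s["time_s"],t.round(4),R.from_matrix(quat(s["orientation"])).as_rotvec(degrees=True).round(2),s["force"].round(1),s["gripper_width"],s["q"].round(2))
    cx=round(t[0],3) if cx is None else cx; cy=round(t[1],3) if cy is None else cy
    o=ortho(p,c,cx,cy,z,half,600)
    for i in range(0,601,50): # grid 
        L=8 if i!=300 else 600
        cv2.line(o,(i,0),(i,L),(255,255,0),1); cv2.line(o,(0,i),(L,i),(255,255,0),1)
    cv2.putText(o,f"c {cx} {cy} z{z} tick{half*1000/6:.1f}mm",(12,25),0,.5,(255,255,0))
    cv2.imwrite(f"pics/{name}.png",o[:,:,::-1]); return p,d,c
E
python3 - <<'E'
from h import *
p,d,c=look("ms",.013,half=.03)
cv2.imwrite("pics/msraw.png",p[:,:,::-1])
E
```

```text
1.4333 [0.387  0.2788 0.2426] [ 8.0000e-02 -1.7998e+02  0.0000e+00] [-0.8 -0.2  0.3] 0.04620736561101325 [ 0.53  0.3   1.9   0.    0.95 -1.05]
```

View pics/ms.png

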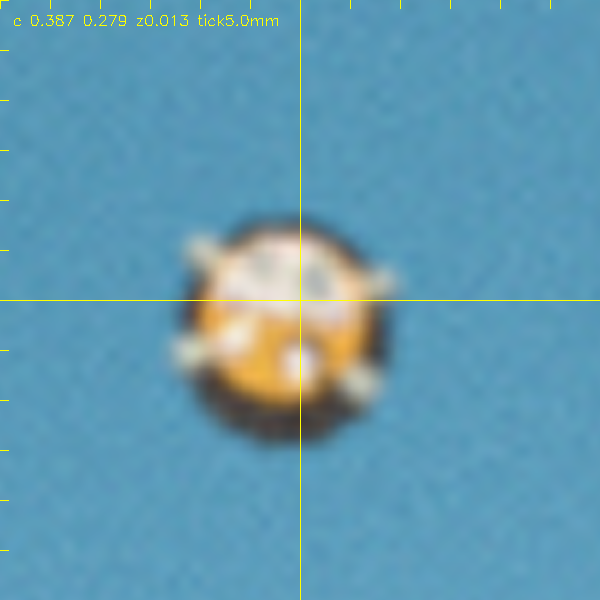

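View pics/msraw.png

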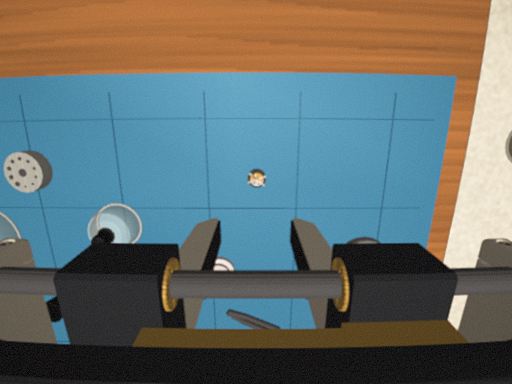

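```bash
cat >> h.py <<'E'
from scipy.optimize import minimize
def fit(p,c,x0,y0,cyls,kind,name,S=8):
    """cyls: (radius,z) circles, hull of consecutive pairs; kind 'mov' or 'knob'"""
    a=np.linspace(0,2*np.pi,60,endpoint=False)
    hsv=cv2.cvtColor(p,cv2.COLOR_RGB2HSV).astype(int)
    if kind=="knob": m=(p.max(2)<75)
    else:
        m=~((hsv[...,0]>92)&(hsv[...,0]<112)&(hsv[...,1]>95)&(p[...,2]>110))
    u,v=proj(np.array([x0,y0,cyls[0][1]]),*c); u,v=int(u),int(v); h=int(1.8*max(q[0] for q in cyls)*c[2][0,0]/(c[0][2]-.02))+4
    y1,x1=max(v-h,0),max(u-h,0)
    crop=p[y1:v+h,x1:u+h]; mc=m[y1:v+h,x1:u+h].astype(np.float32)
    M=cv2.resize(mc,None,fx=S,fy=S,interpolation=cv2.INTER_LINEAR)>.5
    def model(xy):
        im=np.zeros(M.shape,np.uint8)
        pts=[]
        for rad,z in cyls:
            P=np.stack([xy[0]+rad*np.cos(a),xy[1]+rad*np.sin(a),np.full(60,z)],-1); uu,vv=proj(P,*c)
            pts.append(np.stack([(uu-x1+.5)*S-.5,(vv-y1+.5)*S-.5],-1))
        for k in range(0,len(pts),2):
            hl=cv2.convexHull(np.vstack(pts[k:k+2]).astype(np.float32)); cv2.fillPoly(im,[np.round(hl*16).astype(np.int32)],1,shift=4)
        return im>0
    n,lab,st,cen=cv2.connectedComponentsWithStats(M.astype(np.uint8))
    best=lab==(1+np.argmax(st[1:,4])); 
    f=lambda xy:-(best&model(xy)).sum()/(best|model(xy)).sum()
    o=min((minimize(f,[x0+dx,y0+dy],method="Nelder-Mead",options=dict(initial_simplex=[[x0+dx,y0+dy],[x0+dx+.004,y0+dy],[x0+dx,y0+dy+.004]],xatol=1e-5)) for dx,dy in((0,0),(.003,-.003),(-.003,.003))),key=lambda o:o.fun)
    im=cv2.resize(crop,None,fx=S,fy=S,interpolation=cv2.INTER_CUBIC)
    for mm,col in((best,(0,255,0)),(model(o.x),(255,0,0))):
        cs,_=cv2.findContours(mm.astype(np.uint8),0,1); cv2.drawContours(im,cs,-1,col,1)
    k=min(1,560/max(im.shape)); cv2.imwrite(f"pics/{name}.png",cv2.resize(im,None,fx=k,fy=k)[:,:,::-1])
    print(name,"xy",o.x.round(4),"IoU",round(-o.fun,3)); return o.x
def mov(r_): return [(r_,.013),(r_,.003)]
def knob(kb): b=.003+kb; return [(.008,b+.019),(.008,b+.002),(.0105,b+.003),(.0105,b)]
def load(n):
    class Q(dict):pass
    f=np.load(f"pics/{n}.npz"); return f["p"],f["d"],cam("wrist",dict(tcp_pos=f["pos"],orientation=f["q"]))
E
python3 - <<'E'
from h import *
p,d,c=load("ms")
fit(p,c,.385,.28,mov(.011),"mov","ms_f",S=16)
E
```

```text
ms_f xy [0.3849 0.2805] IoU 0.885
```

View pics/ms_f.png

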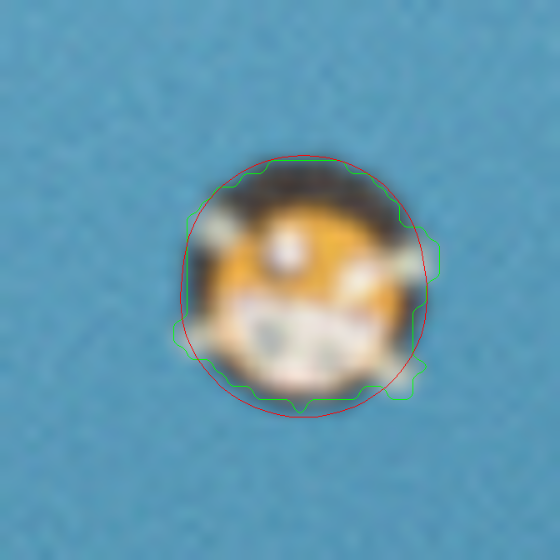

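>>> {"api": "arm_command", "payload": {"moves": [[0,0,0,-3,-1.8,0,0],[0,0,0,-3,-1.8,0,0],[0,0,0,-3,-1.8,0,0],[0,0,0,-3,-1.8,0,0],[0,0,0,-3,-1.8,0,0],[0,0,0,-3,-1.8,0,0],[0,0,0,-3,-1.8,0,0],[0,0,0,-3,-1.8,0,0]]}}

```text
time_s: 2.15
tcp_pos: [0.6286, 0.1341, 0.2425]
orientation: [-0.0, -0.001, 1.0, 0.0]
force: [-0.2, 0.1, -0.3]
gripper_width: 0.0465
```

>>> {"api": "arm_command", "payload": {"moves": [[0,0,0,0,0,0,0],[0,0,0,0,0,0,0],[0,0,0,0,0,0,0]]}}

```text
time_s: 2.4
tcp_pos: [0.6269, 0.135, 0.2422]
orientation: [-0.001, -0.0, 1.0, 0.0]
force: [-1.1, 0.2, 0.0]
gripper_width: 0.0462
```

Run:
```python
from h import *
p,d,c=look("mm",.013,half=.06)
fit(p,c,.625,.134,mov(.0195),"mov","mm_f",S=10)
```

```text
2.4 [0.6269 0.135  0.2422] [ 7.0000e-02 -1.7993e+02 -0.0000e+00] [-1.1  0.2  0. ] 0.04617431263421296 [ 0.14  0.58  1.46  0.    1.11 -1.43]
mm_f xy [0.6243 0.1359] IoU 0.943
```

>>> {"api": "arm_command", "payload": {"moves": [[0,0,0,-0.3,-3.5,0,0],[0,0,0,-0.3,-3.5,0,0],[0,0,0,-0.3,-3.5,0,0],[0,0,0,-0.3,-3.5,0,0],[0,0,0,-0.3,-3.5,0,0],[0,0,0,-0.3,-3.5,0,0],[0,0,0,-0.3,-3.5,0,0],[0,0,0,-0.3,-3.5,0,0]]}}

```text
time_s: 3.12
tcp_pos: [0.6511, -0.1461, 0.2431]
orientation: [0.0, -0.001, 1.0, 0.0]
force: [0.1, 0.1, 0.3]
gripper_width: 0.0466
```

>>> {"api": "arm_command", "payload": {"moves": [[0,0,0,0,0,0,0],[0,0,0,0,0,0,0],[0,0,0,0,0,0,0]]}}

```text
time_s: 3.37
tcp_pos: [0.6512, -0.1445, 0.2428]
orientation: [-0.0, -0.0, 1.0, 0.0]
force: [0.3, 0.3, 0.3]
gripper_width: 0.0467
```

Run:
```python
from h import *
p,d,c=look("cs",.052,half=.03)
cv2.imwrite("pics/csraw.png",p[:,:,::-1])
fit(p,c,.654,-.151,knob(.030),"knob","cs_f",S=16)
```

```text
3.3667 [ 0.6512 -0.1445  0.2428] [ 7.0000e-02 -1.7999e+02 -4.0000e-02] [0.3 0.3 0.3] 0.0467208199581703 [-0.29  0.62  1.38  0.    1.14 -1.86]
cs_f xy [ 0.6558 -0.1517] IoU 0.73
```

View pics/mm_f.png

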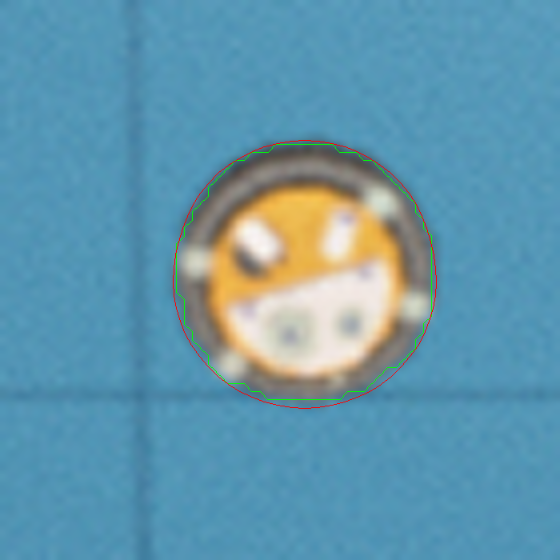

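View pics/cs_f.png

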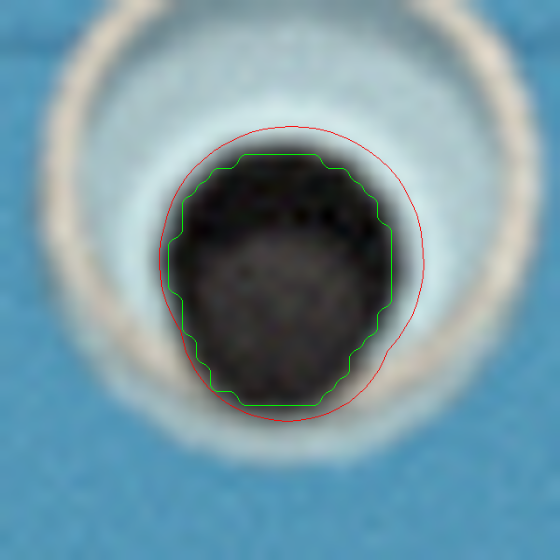

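View pics/csraw.png

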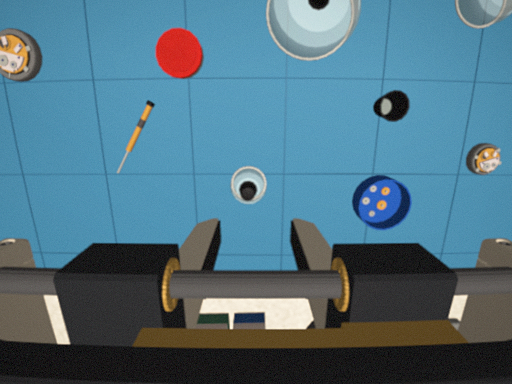

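```bash
sed -i 's/p.max(2)<75/p.max(2)<105/' h.py
python3 - <<'E'
from h import *
p,d,c=load("cs")
fit(p,c,.654,-.151,knob(.030),"knob","cs_f2",S=16)
E
```

```text
cs_f2 xy [ 0.6561 -0.1526] IoU 0.811
```

View pics/cs_f2.png

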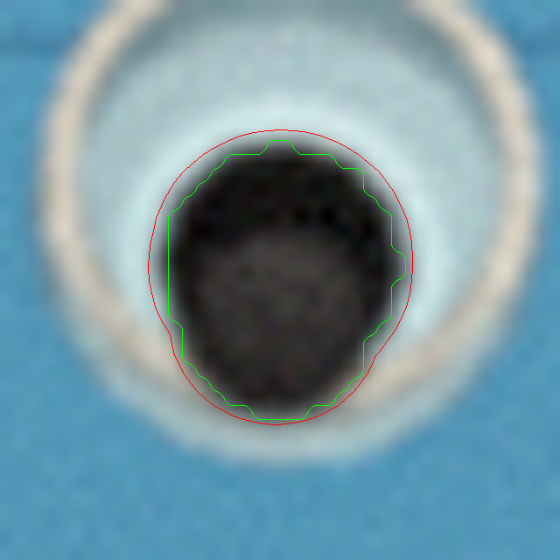

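View pics/cs.png

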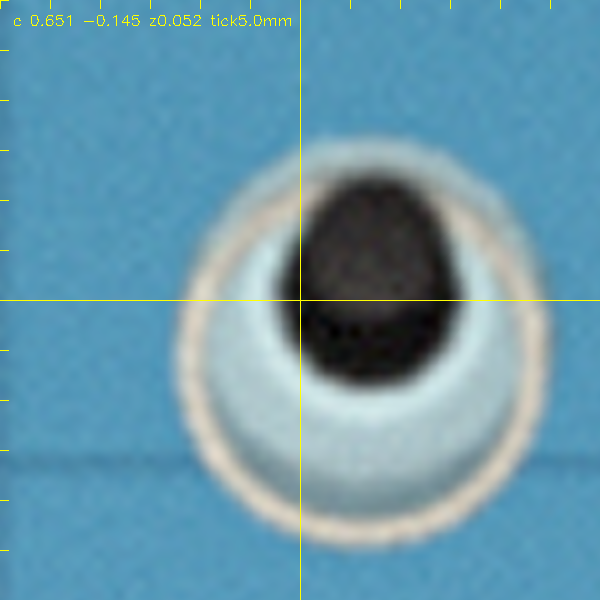

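>>> {"api": "arm_command", "payload": {"moves": [[0,0,0,-0.25,-0.4,2,0],[0,0,0,-0.25,-0.4,2,0],[0,0,0,0,0,2,0],[0,0,0,0,0,2,0],[0,0,0,0,0,2,0],[0,0,0,0,0,1.3,0],[0,0,0,0,0,0.7,0],[0,0,0,0,0,0,0]]}}

```text
time_s: 4.08
tcp_pos: [0.6561, -0.1529, 0.1216]
orientation: [-0.001, -0.0, 1.0, 0.0]
force: [-0.6, -0.3, -1.5]
gripper_width: 0.0465
```

>>> {"api": "arm_command", "payload": {"moves": [[0,0,0,0,0,0,0],[0,0,0,0,0,0,0]]}}

```text
time_s: 4.25
tcp_pos: [0.657, -0.1538, 0.1241]
orientation: [0.001, -0.0, 1.0, -0.0]
force: [-0.1, -0.0, 0.8]
gripper_width: 0.0466
```

Run:
```python
from h import *
p,d,c=look("g1",.052,half=.03)
cv2.imwrite("pics/g1raw.png",p[:,:,::-1])
p,_=r.capture("side"); cv2.imwrite("pics/g1side.png",cv2.resize(p[120:280,230:450],None,fx=3.4,fy=3.4,interpolation=cv2.INTER_CUBIC)[:,:,::-1])
```

```text
4.25 [ 0.657  -0.1538  0.1241] [-1.000e-02  1.799e+02 -5.000e-02] [-0.1 -0.   0.8] 0.04661812998415328 [-0.3   0.78  1.42  0.    0.94 -1.87]
```

View pics/g1raw.png

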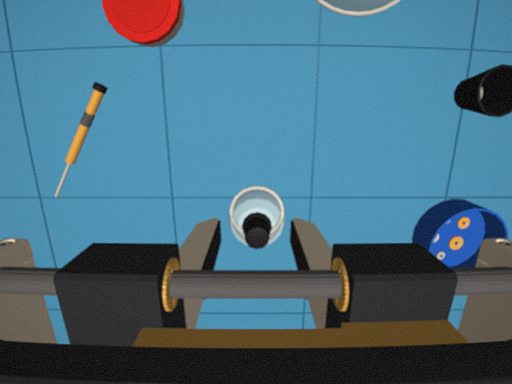

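View pics/g1side.png

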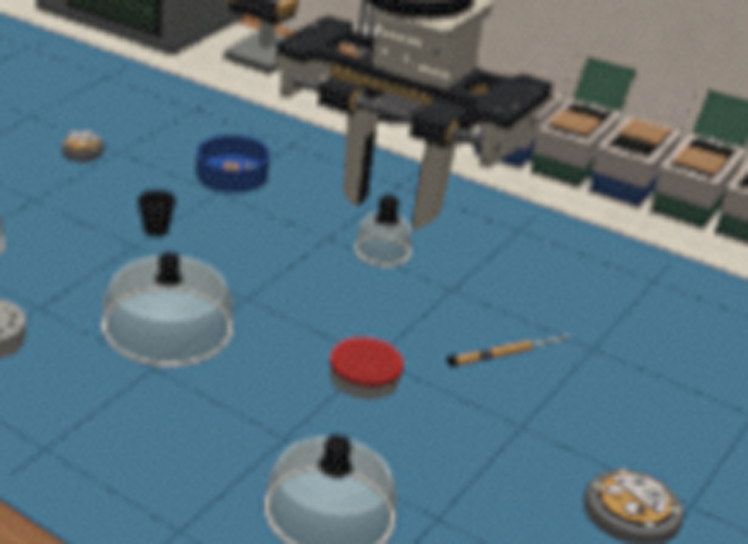

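>>> {"api": "arm_command", "payload": {"moves": [[0,0,0,0,0,0.1,0.5],[0,0,0,0,0,0,1],[0,0,0,0,0,0,1],[0,0,0,0,0,0,1],[0,0,0,0,0,0,1],[0,0,0,0,0,0,1]], "newtons": 20}}

```text
time_s: 4.85
tcp_pos: [0.6565, -0.154, 0.1217]
orientation: [0.0, 0.0, 1.0, -0.0]
force: [0.2, 0.1, -0.0]
gripper_width: 0.0154
```

>>> {"api": "arm_command", "payload": {"moves": [[0,0,0,0,0,0,1],[0,0,0,0,0,0,1]]}}

```text
time_s: 5.02
tcp_pos: [0.6565, -0.154, 0.1217]
orientation: [-0.0, 0.0, 1.0, 0.0]
force: [-0.4, 0.4, -0.4]
gripper_width: 0.0153
```

>>> {"api": "arm_command", "payload": {"moves": [[0,0,0,0,0,-0.5,1],[0,0,0,0,0,-0.5,1],[0,0,0,0,0,-2,1],[0,0,0,0,0,-2,1],[0,0,0,0,0,-2,1],[0,0,0,0,0,-2,1],[0,0,0,0,0,-1,1],[0,0,0,0,0,0,1]]}}

```text
time_s: 5.68
tcp_pos: [0.6573, -0.1542, 0.2246]
orientation: [0.002, 0.0, 1.0, -0.001]
force: [0.3, -0.5, -0.2]
gripper_width: 0.0152
```

Run:
```python
from h import *
p,d,c=look("g2",.15,half=.06)
cv2.imwrite("pics/g2raw.png",p[:,:,::-1])
```

```text
5.6833 [ 0.6573 -0.1542  0.2246] [ 1.0000e-02  1.7976e+02 -1.2000e-01] [ 0.3 -0.5 -0.2] 0.01522920436137681 [-0.3   0.65  1.37  0.    1.12 -1.87]
```

View pics/g2raw.png

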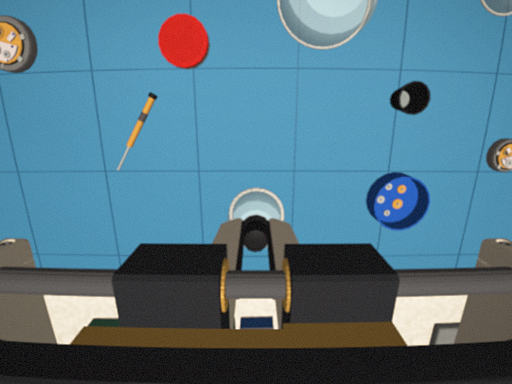

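Run:
```python
from h import *
p,d,c=load("g2")
t=np.load("pics/g2.npz")["pos"]
z=t[2]-.1217+.003
im=cv2.resize(p[160:280,190:330],None,fx=5,fy=5,interpolation=cv2.INTER_CUBIC)
a=np.linspace(0,2*np.pi,100)
for rad,dz,col in((.0215,0,(255,0,0)),(.008,.049,(255,255,0))):
    P=np.stack([t[0]+rad*np.cos(a),t[1]+rad*np.sin(a),0*a+z+dz],-1);u,v=proj(P,*c)
    cv2.polylines(im,[np.stack([(u-190+.5)*5,(v-160+.5)*5],-1).astype(np.int32)],True,col,1)
cv2.imwrite("pics/g2c.png",im[:,:,::-1])
```

```text
(no output)
```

View pics/g2c.png

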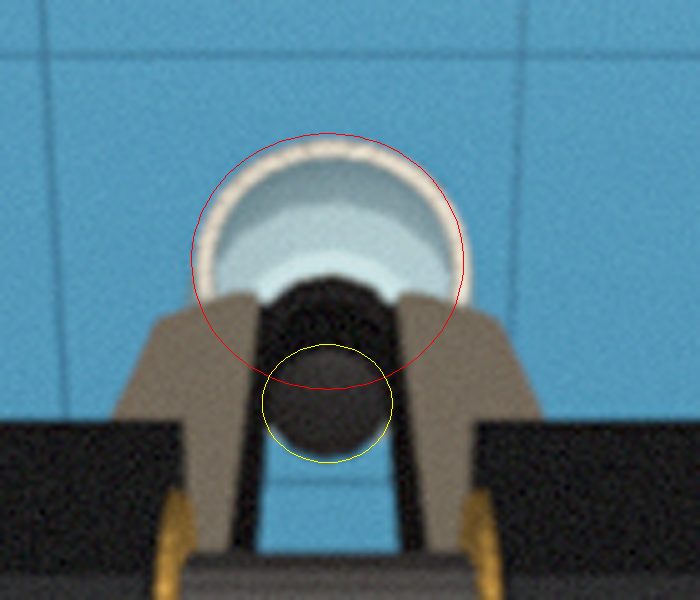

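>>> {"api": "arm_command", "payload": {"moves": [[0,0,0,1.8,2.9,0,1],[0,0,0,1.8,2.9,0,1],[0,0,0,1.8,2.9,0,1],[0,0,0,1.8,2.9,0,1],[0,0,0,1.8,2.9,0,1],[0,0,0,1.8,2.9,0,1],[0,0,0,1.8,2.9,0,1],[0,0,0,1.8,2.9,0,1]]}}

```text
time_s: 6.4
tcp_pos: [0.5109, 0.0792, 0.2205]
orientation: [-0.001, 0.0, 1.0, -0.0]
force: [0.5, 0.0, -0.3]
gripper_width: 0.0153
```

>>> {"api": "arm_command", "payload": {"moves": [[0,0,0,2.2,3,0,1],[0,0,0,2.2,3,0,1],[0,0,0,2.2,3,0,1],[0,0,0,2.2,3,0,1],[0,0,0,2,3,0,1],[0,0,0,1.2,3,0,1],[0,0,0,0.8,2.1,0,1],[0,0,0,0,0,0,1]]}}

```text
time_s: 7.07
tcp_pos: [0.3827, 0.2816, 0.2207]
orientation: [-0.001, -0.001, 1.0, -0.0]
force: [0.5, -0.4, -0.5]
gripper_width: 0.0155
```

>>> {"api": "arm_command", "payload": {"moves": [[0,0,0,0,0,0,1],[0,0,0,0,0,0,1],[0,0,0,0,0,0,1]]}}

```text
time_s: 7.32
tcp_pos: [0.3848, 0.2782, 0.2212]
orientation: [-0.0, 0.001, 1.0, -0.0]
force: [-0.1, 0.3, -0.2]
gripper_width: 0.0153
```

Run:
```python
from h import *
p,d,c=look("p1",.013,half=.06)
cv2.imwrite("pics/p1c.png",cv2.resize(p[120:300,160:360],None,fx=3.5,fy=3.5,interpolation=cv2.INTER_CUBIC)[:,:,::-1])
```

```text
7.3167 [0.3848 0.2782 0.2212] [-1.1000e-01 -1.7996e+02  5.0000e-02] [-0.1  0.3 -0.2] 0.015322333615195761 [ 0.53  0.33  1.92 -0.    0.9  -1.04]
```

View pics/p1c.png

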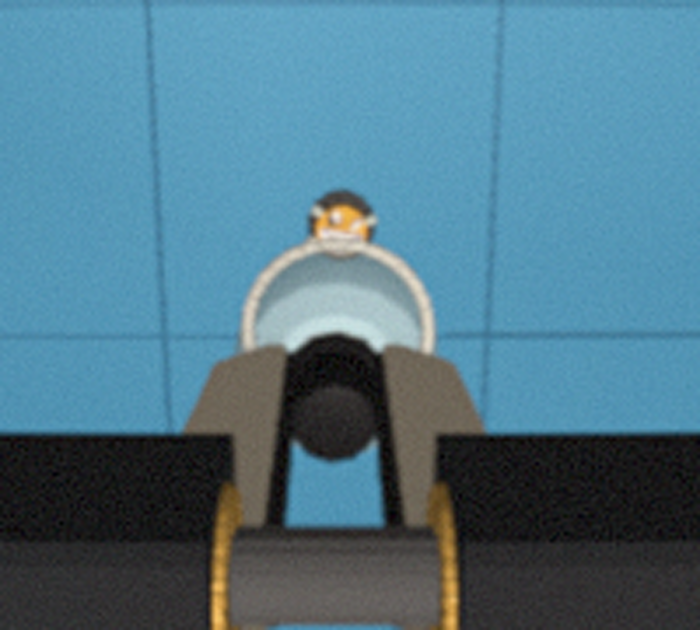

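>>> {"api": "arm_command", "payload": {"moves": [[0,0,0,0.05,0.12,1.2,1],[0,0,0,0,0,1.5,1],[0,0,0,0,0,1.5,1],[0,0,0,0,0,1.5,1],[0,0,0,0,0,1,1],[0,0,0,0,0,0.8,1],[0,0,0,0,0,0,1],[0,0,0,0,0,0,1]]}}

```text
time_s: 8.03
tcp_pos: [0.3842, 0.2801, 0.1468]
orientation: [-0.0, 0.0, 1.0, -0.0]
force: [0.1, 0.9, 0.6]
gripper_width: 0.0154
```

Run:
```python
from h import *
p,d,c=look("p2",.013,half=.06)
im=cv2.resize(p[120:300,160:360],None,fx=3.5,fy=3.5,interpolation=cv2.INTER_CUBIC)
cv2.imwrite("pics/p2c.png",im[:,:,::-1])
p,_=r.capture("side"); cv2.imwrite("pics/p2s.png",cv2.resize(p[110:210,110:240],None,fx=6,fy=6,interpolation=cv2.INTER_CUBIC)[:,:,::-1])
```

```text
8.0333 [0.3842 0.2801 0.1468] [-5.0000e-02 -1.7999e+02  2.0000e-02] [0.1 0.9 0.6] 0.01541438949406436 [ 0.53  0.46  1.96 -0.    0.72 -1.04]
```

View pics/p2c.png

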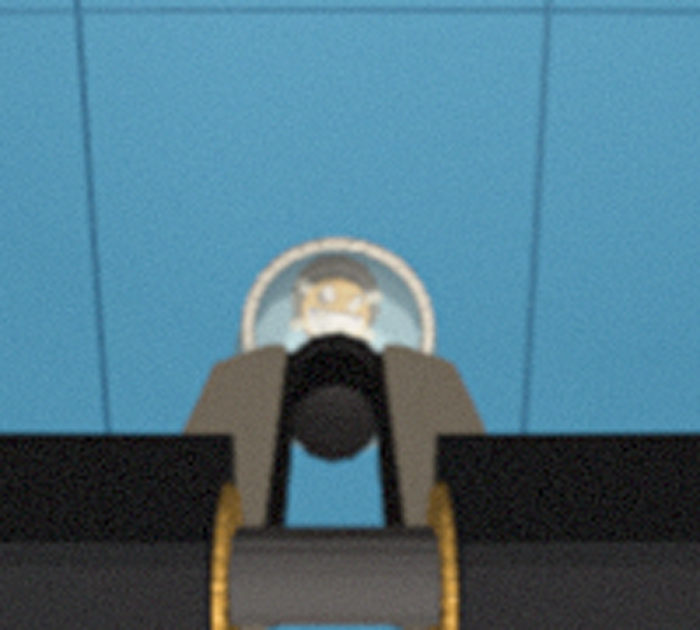

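View pics/p2s.png

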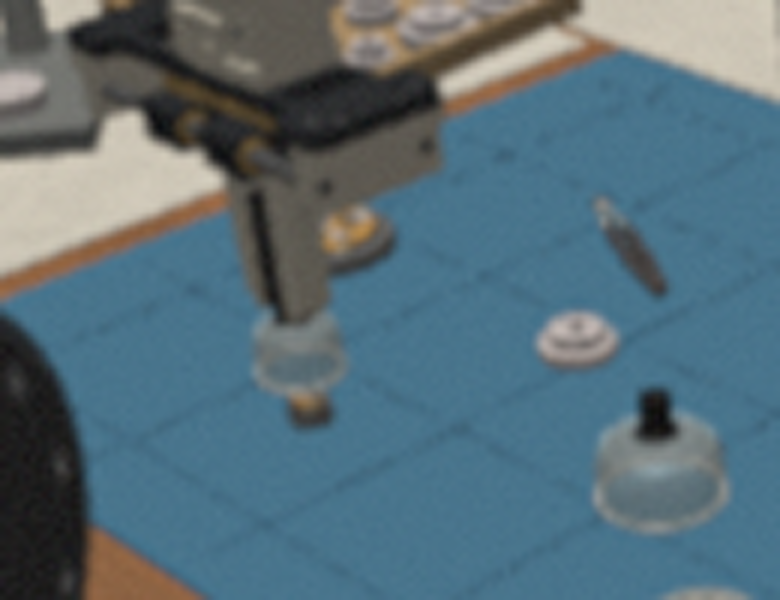

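>>> {"api": "arm_command", "payload": {"moves": [[0,0,0,0,0,0.8,1],[0,0,0,0,0,0.8,1],[0,0,0,0,0,0.4,1],[0,0,0,0,0,0.25,1],[0,0,0,0,0,0.15,1],[0,0,0,0,0,0.05,1],[0,0,0,0,0,0,1],[0,0,0,0,0,0,1]]}}

```text
time_s: 8.8
tcp_pos: [0.3841, 0.2803, 0.1224]
orientation: [0.0, 0.0, 1.0, 0.0]
force: [0.2, 0.3, -0.4]
gripper_width: 0.0157
```

>>> {"api": "arm_command", "payload": {"moves": [[0,0,0,0,0,0.05,1],[0,0,0,0,0,0,1],[0,0,0,0,0,0,1]]}}

```text
time_s: 9.05
tcp_pos: [0.3841, 0.2803, 0.1218]
orientation: [0.0, 0.0, 1.0, 0.0]
force: [0.0, -0.2, -0.2]
gripper_width: 0.0153
```

Creep down until contact.

>>> {"api": "arm_command", "payload": {"moves": [[0,0,0,0,0,0.03,1],[0,0,0,0,0,0.03,1],[0,0,0,0,0,0,1]]}}

```text
time_s: 9.3
tcp_pos: [0.3842, 0.2805, 0.1214]
orientation: [0.0, 0.0, 1.0, 0.0]
force: [-0.7, 1.4, 4.7]
gripper_width: 0.0153
```

>>> {"api": "arm_command", "payload": {"moves": [[0,0,0,0,0,0.03,1],[0,0,0,0,0,0.02,1],[0,0,0,0,0,0,1]]}}

```text
time_s: 9.55
tcp_pos: [0.3843, 0.2806, 0.1212]
orientation: [0.0, 0.0, 1.0, 0.0]
force: [-1.6, 2.2, 9.1]
gripper_width: 0.0157
```

>>> {"api": "arm_command", "payload": {"moves": [[0,0,0,0,0,-0.03,0.6],[0,0,0,0,0,0,0.3],[0,0,0,0,0,0,0],[0,0,0,0,0,0,0],[0,0,0,0,0,0,0]]}}

```text
time_s: 9.97
tcp_pos: [0.384, 0.2802, 0.1208]
orientation: [-0.0, 0.0, 1.0, -0.0]
force: [0.2, 0.1, 0.2]
gripper_width: 0.041
```

>>> {"api": "arm_command", "payload": {"moves": [[0,0,0,0,0,-1,0],[0,0,0,0,0,-2,0],[0,0,0,0,0,-3,0],[0,0,0,0,0,-3,0],[0,0,0,0,0,-3,0],[0,0,0,0,0,0,0],[0,0,0,0,0,0,0],[0,0,0,0,0,0,0]]}}

```text
time_s: 10.63
tcp_pos: [0.3837, 0.2801, 0.2407]
orientation: [-0.0, 0.0, 1.0, -0.0]
force: [-0.0, 0.9, 0.1]
gripper_width: 0.0464
```

Run:
```python
from h import *
p,d,c=look("a1",.003,half=.04)
fit(p,c,.384,.280,knob(.030),"knob","a1_f",S=16)
```

```text
10.6333 [0.3837 0.2801 0.2407] [-1.0000e-02 -1.7998e+02  2.0000e-02] [-0.   0.9  0.1] 0.04639216837288505 [ 0.53  0.3   1.9  -0.    0.94 -1.04]
a1_f xy [0.3842 0.2812] IoU 0.826
```

View pics/a1.png

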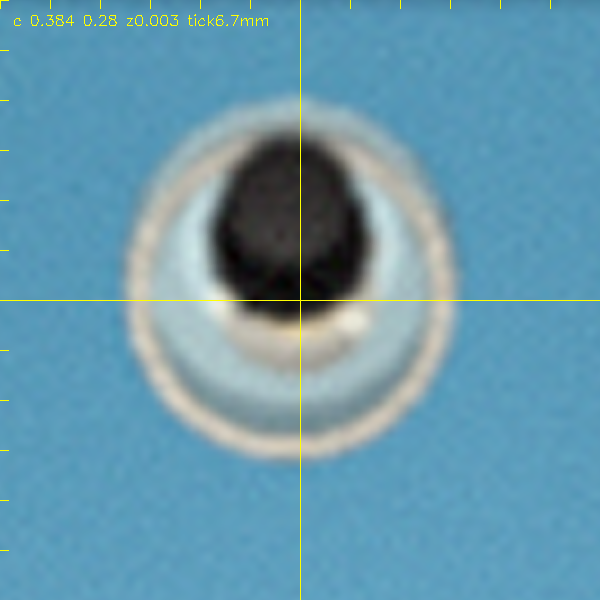

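>>> {"api": "arm_command", "payload": {"moves": [[0,0,0,-1.05,-3.05,0,0],[0,0,0,-1.05,-3.05,0,0],[0,0,0,-1.05,-3.05,0,0],[0,0,0,-1.05,-3.05,0,0],[0,0,0,-1.05,-3.05,0,0],[0,0,0,-1.05,-3.05,0,0],[0,0,0,0,0,0,0],[0,0,0,0,0,0,0]]}}

```text
time_s: 11.35
tcp_pos: [0.4469, 0.0961, 0.2398]
orientation: [-0.001, 0.001, 1.0, -0.0]
force: [-0.0, -0.2, 0.3]
gripper_width: 0.0465
```

>>> {"api": "arm_command", "payload": {"moves": [[0,0,0,0,0,0,0],[0,0,0,0,0,0,0]]}}

```text
time_s: 11.52
tcp_pos: [0.4465, 0.098, 0.2404]
orientation: [-0.001, -0.0, 1.0, -0.0]
force: [-0.2, -0.5, 0.7]
gripper_width: 0.0466
```

Run:
```python
from h import *
p,d,c=look("cm",.056,half=.05)
fit(p,c,.447,.097,knob(.034),"knob","cm_f",S=16)
```

```text
11.5167 [0.4465 0.098  0.2404] [ 7.0000e-02 -1.7993e+02  0.0000e+00] [-0.2 -0.5  0.7] 0.04661043935879976 [ 0.11  0.27  1.95  0.    0.93 -1.46]
cm_f xy [0.4472 0.1019] IoU 0.82
```

View pics/cm_f.png

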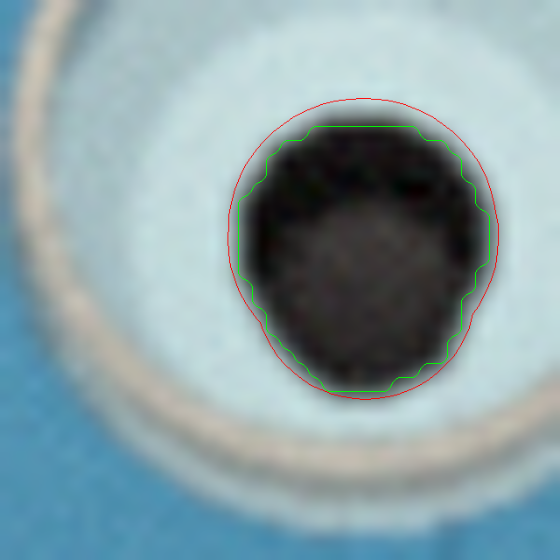

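>>> {"api": "arm_command", "payload": {"moves": [[0,0,0,0,0.3,2,0],[0,0,0,0,0,2,0],[0,0,0,0,0,2.5,0],[0,0,0,0,0,2.5,0],[0,0,0,0,0,1.7,0],[0,0,0,0,0,0.8,0],[0,0,0,0,0,0,0],[0,0,0,0,0,0,0]]}}

```text
time_s: 12.23
tcp_pos: [0.4471, 0.1007, 0.1263]
orientation: [-0.0, -0.0, 1.0, -0.0]
force: [-0.5, -0.9, 0.6]
gripper_width: 0.0466
```

>>> {"api": "arm_command", "payload": {"moves": [[0,0,0,0,0,0,0.5],[0,0,0,0,0,0,1],[0,0,0,0,0,0,1],[0,0,0,0,0,0,1],[0,0,0,0,0,0,1],[0,0,0,0,0,0,1],[0,0,0,0,0,0,1],[0,0,0,0,0,0,1]]}}

```text
time_s: 12.9
tcp_pos: [0.4472, 0.1003, 0.1261]
orientation: [0.0, 0.0, 1.0, 0.0]
force: [-1.0, 0.9, 3.2]
gripper_width: 0.015
```

>>> {"api": "arm_command", "payload": {"moves": [[0,0,0,0,0,-0.5,1],[0,0,0,0,0,-0.5,1],[0,0,0,0,0,-2,1],[0,0,0,0,0,-2,1],[0,0,0,0,0,-2,1],[0,0,0,0,0,-2,1],[0,0,0,0,0,-1,1],[0,0,0,0,0,0,1]]}}

```text
time_s: 13.57
tcp_pos: [0.4477, 0.1003, 0.2279]
orientation: [0.002, 0.0, 1.0, 0.0]
force: [-0.6, -0.0, 0.0]
gripper_width: 0.0153
```

```bash
cat >> h.py <<'E'
def held(name,tz,rimr,kb):
    p,d,c=look(name+"o",.1); t=r.read_state()["tcp_pos"]; z=t[2]-tz+.003
    im=cv2.resize(p[130:290,160:350],None,fx=4,fy=4,interpolation=cv2.INTER_CUBIC); a=np.linspace(0,2*np.pi,100)
    for rad,dz,col in((rimr,0,(255,0,0)),(.008,kb+.019,(255,255,0))):
        P=np.stack([t[0]+rad*np.cos(a),t[1]+rad*np.sin(a),0*a+z+dz],-1);u,v=proj(P,*c)
        cv2.polylines(im,[np.stack([(u-160+.5)*4,(v-130+.5)*4],-1).astype(np.int32)],True,col,1)
    cv2.imwrite(f"pics/{name}.png",im[:,:,::-1])
E
python3 - <<'E'
from h import *
held("hm",.1253,.030,.034)
E
```

```text
13.5667 [0.4477 0.1003 0.2279] [1.0000e-02 1.7979e+02 4.0000e-02] [-0.6 -0.   0. ] 0.015316803543866438 [ 0.12  0.29  1.95 -0.    0.89 -1.45]
```

View pics/hm.png

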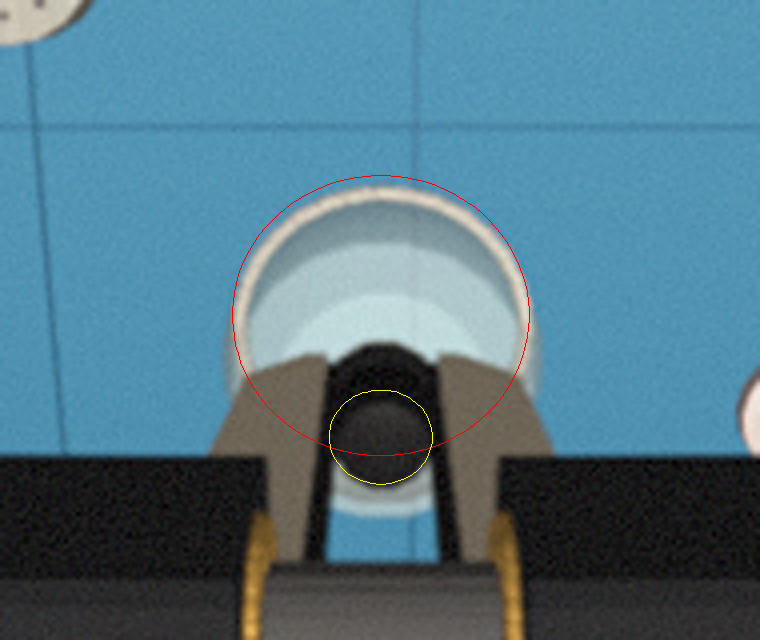

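>>> {"api": "arm_command", "payload": {"moves": [[0,0,0,-2.95,0.58,0,1],[0,0,0,-2.95,0.58,0,1],[0,0,0,-2.95,0.58,0,1],[0,0,0,-2.95,0.58,0,1],[0,0,0,-2.95,0.58,0,1],[0,0,0,-2.95,0.58,0,1],[0,0,0,0,0,0,1],[0,0,0,0,0,0,1]]}}

```text
time_s: 14.28
tcp_pos: [0.6241, 0.1351, 0.2235]
orientation: [-0.001, 0.0, 1.0, -0.0]
force: [-0.6, -0.1, -0.2]
gripper_width: 0.0153
```

>>> {"api": "arm_command", "payload": {"moves": [[0,0,0,0,0,1.5,1],[0,0,0,0,0,1.5,1],[0,0,0,0,0,1.5,1],[0,0,0,0,0,1.5,1],[0,0,0,0,0,1,1],[0,0,0,0,0,0.3,1],[0,0,0,0,0,0,1],[0,0,0,0,0,0,1]]}}

```text
time_s: 14.95
tcp_pos: [0.624, 0.135, 0.1534]
orientation: [0.0, 0.0, 1.0, 0.0]
force: [0.4, 0.1, -0.7]
gripper_width: 0.0156
```

Run:
```python
from h import *
held("hm2",.1255,.030,.034)
```

```text
14.95 [0.624  0.135  0.1534] [2.0000e-02 1.7998e+02 0.0000e+00] [ 0.4  0.1 -0.7] 0.01557366913385225 [ 0.14  0.68  1.52 -0.    0.94 -1.43]
```

View pics/hm2.png

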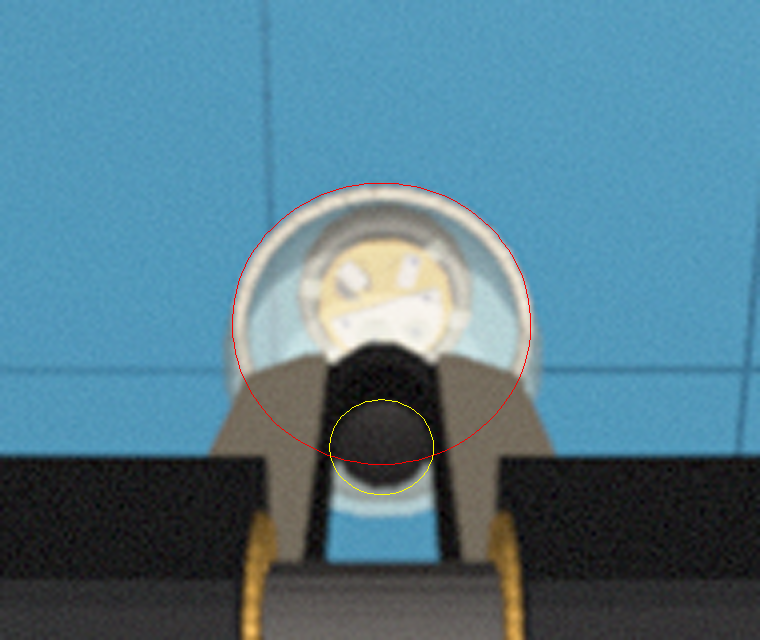

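>>> {"api": "arm_command", "payload": {"moves": [[0,0,0,0,0,0.8,1],[0,0,0,0,0,0.8,1],[0,0,0,0,0,0.6,1],[0,0,0,0,0,0.3,1],[0,0,0,0,0,0.15,1],[0,0,0,0,0,0.05,1],[0,0,0,0,0,0,1],[0,0,0,0,0,0,1]]}}

```text
time_s: 15.67
tcp_pos: [0.6238, 0.1351, 0.1263]
orientation: [-0.0, 0.0, 1.0, -0.0]
force: [-4.6, -0.7, 5.5]
gripper_width: 0.0154
```

>>> {"api": "arm_command", "payload": {"moves": [[0,0,0,0,0,0.03,1],[0,0,0,0,0,0.03,1],[0,0,0,0,0,0,1]]}}

```text
time_s: 15.92
tcp_pos: [0.6238, 0.1351, 0.1262]
orientation: [-0.0, 0.0, 1.0, -0.0]
force: [-6.6, -0.7, 12.1]
gripper_width: 0.0148
```

>>> {"api": "arm_command", "payload": {"moves": [[0,0,0,0,0,0.03,1],[0,0,0,0,0,0.03,1],[0,0,0,0,0,0,1]]}}

```text
time_s: 16.17
tcp_pos: [0.6238, 0.1351, 0.1261]
orientation: [-0.0, -0.0, 1.0, -0.0]
force: [-8.9, -1.4, 17.2]
gripper_width: 0.0152
```

>>> {"api": "arm_command", "payload": {"moves": [[0,0,0,0,0,-0.06,1],[0,0,0,0,0,-0.03,1],[0,0,0,0,0,0,0.6],[0,0,0,0,0,0,0.3],[0,0,0,0,0,0,0],[0,0,0,0,0,0,0],[0,0,0,0,0,0,0]]}}

```text
time_s: 16.75
tcp_pos: [0.624, 0.135, 0.1255]
orientation: [-0.0, 0.0, 1.0, -0.0]
force: [-0.6, -0.6, 0.3]
gripper_width: 0.0405
```

>>> {"api": "arm_command", "payload": {"moves": [[0,0,0,0,0,-1,0],[0,0,0,0,0,-2,0],[0,0,0,0,0,-3,0],[0,0,0,0,0,-3,0],[0,0,0,0,0,-3,0],[0,0,0,0,0,0,0],[0,0,0,0,0,0,0],[0,0,0,0,0,0,0]]}}

```text
time_s: 17.42
tcp_pos: [0.6237, 0.135, 0.2454]
orientation: [-0.0, 0.0, 1.0, -0.0]
force: [0.2, -0.6, -0.4]
gripper_width: 0.0463
```

Run:
```python
from h import *
p,d,c=look("a2",.003,half=.05)
fit(p,c,.624,.135,knob(.034),"knob","a2_f",S=16)
```

```text
17.4167 [0.6237 0.135  0.2454] [-1.0000e-02 -1.7997e+02  1.0000e-02] [ 0.2 -0.6 -0.4] 0.04629374814054815 [ 0.14  0.57  1.46 -0.    1.11 -1.43]
a2_f xy [0.6237 0.1348] IoU 0.798
```

View pics/a2.png

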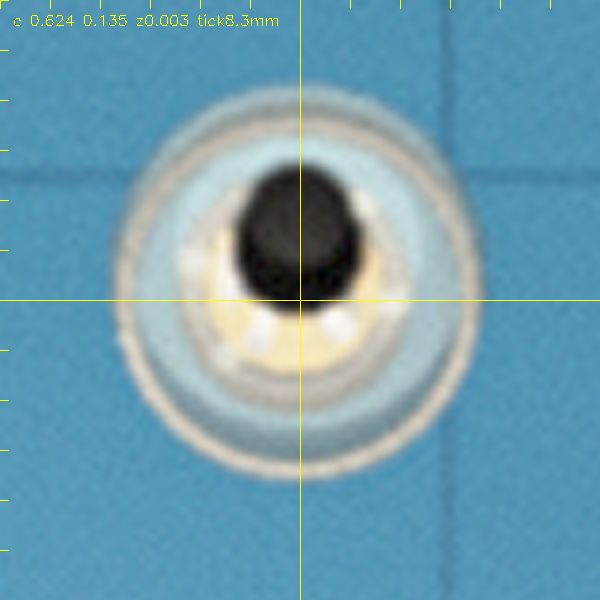

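>>> {"api": "arm_command", "payload": {"moves": [[0,0,0,0.72,-3.43,0,0],[0,0,0,0.72,-3.43,0,0],[0,0,0,0.72,-3.43,0,0],[0,0,0,0.72,-3.43,0,0],[0,0,0,0.72,-3.43,0,0],[0,0,0,0.72,-3.43,0,0],[0,0,0,0.72,-3.43,0,0],[0,0,0,0.72,-3.43,0,0]]}}

```text
time_s: 18.13
tcp_pos: [0.5654, -0.1408, 0.2444]
orientation: [-0.001, 0.0, 1.0, 0.0]
force: [0.4, 0.1, 0.2]
gripper_width: 0.0465
```

>>> {"api": "arm_command", "payload": {"moves": [[0,0,0,0.72,-3.43,0,0],[0,0,0,0.72,-3.43,0,0],[0,0,0,0.72,-3.43,0,0],[0,0,0,0.72,-3.43,0,0],[0,0,0,0.72,-3.43,0,0],[0,0,0,0.72,-3.43,0,0],[0,0,0,0.72,-3.43,0,0],[0,0,0,0.72,-3.43,0,0]]}}

```text
time_s: 18.8
tcp_pos: [0.5078, -0.4152, 0.2442]
orientation: [-0.001, 0.0, 1.0, 0.001]
force: [0.3, -0.3, 0.2]
gripper_width: 0.0466
```

>>> {"api": "arm_command", "payload": {"moves": [[0,0,0,0,0,0,0],[0,0,0,0,0,0,0],[0,0,0,0,0,0,0],[0,0,0,0,0,0,0]]}}

```text
time_s: 19.13
tcp_pos: [0.509, -0.4126, 0.245]
orientation: [-0.0, -0.0, 1.0, 0.001]
force: [-0.3, 0.1, 0.6]
gripper_width: 0.0465
```

Run:
```python
from h import *
p,d,c=look("ml",.013,half=.06)
fit(p,c,.509,-.414,mov(.028),"mov","ml_f",S=8)
```

```text
19.1333 [ 0.509  -0.4126  0.245 ] [ 8.0000e-02 -1.7995e+02 -1.0000e-01] [-0.3  0.1  0.6] 0.04652859487738428 [-0.75  0.6   1.41  0.    1.13 -2.32]
ml_f xy [ 0.5063 -0.4144] IoU 0.957
```

View pics/ml_f.png

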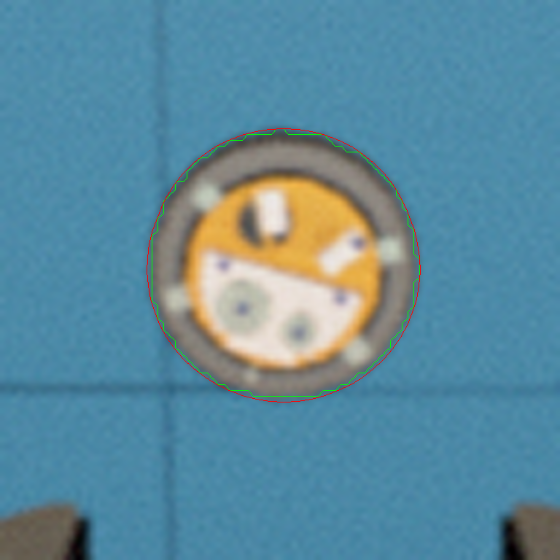

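>>> {"api": "arm_command", "payload": {"moves": [[0,0,0,2.03,2.31,0,0],[0,0,0,2.03,2.31,0,0],[0,0,0,2.03,2.31,0,0],[0,0,0,2.03,2.31,0,0],[0,0,0,2.03,2.31,0,0],[0,0,0,2.03,2.31,0,0],[0,0,0,0,0,0,0],[0,0,0,0,0,0,0]]}}

```text
time_s: 19.85
tcp_pos: [0.3868, -0.2739, 0.2461]
orientation: [0.0, -0.001, 1.0, -0.0]
force: [0.8, -0.4, -0.4]
gripper_width: 0.0469
```

>>> {"api": "arm_command", "payload": {"moves": [[0,0,0,0,0,0,0],[0,0,0,0,0,0,0]]}}

```text
time_s: 20.02
tcp_pos: [0.3877, -0.2755, 0.2458]
orientation: [0.0, -0.0, 1.0, -0.0]
force: [-0.1, -0.3, 0.4]
gripper_width: 0.0465
```

Run:
```python
from h import *
p,d,c=look("cl",.06,half=.05)
fit(p,c,.387,-.275,knob(.038),"knob","cl_f",S=16)
```

```text
20.0167 [ 0.3877 -0.2755  0.2458] [-3.0000e-02  1.7996e+02 -6.0000e-02] [-0.1 -0.3  0.4] 0.04652365516797209 [-0.72  0.29  1.9  -0.    0.95 -2.29]
cl_f xy [ 0.386 -0.278] IoU 0.809
```

View pics/cl_f.png

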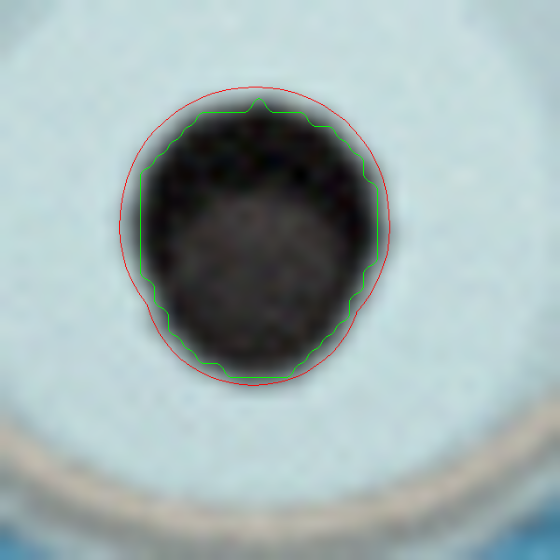

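>>> {"api": "arm_command", "payload": {"moves": [[0,0,0,0.15,-0.3,2,0],[0,0,0,0,0,2,0],[0,0,0,0,0,2.5,0],[0,0,0,0,0,2.5,0],[0,0,0,0,0,1.75,0],[0,0,0,0,0,0.8,0],[0,0,0,0,0,0,0],[0,0,0,0,0,0,0]]}}

```text
time_s: 20.73
tcp_pos: [0.3858, -0.2785, 0.1304]
orientation: [-0.0, 0.0, 1.0, 0.0]
force: [0.0, -0.8, 0.1]
gripper_width: 0.0462
```

>>> {"api": "arm_command", "payload": {"moves": [[0,0,0,0,0,0,0.5],[0,0,0,0,0,0,1],[0,0,0,0,0,0,1],[0,0,0,0,0,0,1],[0,0,0,0,0,0,1],[0,0,0,0,0,0,1],[0,0,0,0,0,0,1],[0,0,0,0,0,0,1]]}}

```text
time_s: 21.4
tcp_pos: [0.3856, -0.2782, 0.1304]
orientation: [0.0, 0.0, 1.0, -0.0]
force: [-0.8, 0.7, 5.7]
gripper_width: 0.0154
```

>>> {"api": "arm_command", "payload": {"moves": [[0,0,0,0,0,-0.5,1],[0,0,0,0,0,-0.5,1],[0,0,0,0,0,-2,1],[0,0,0,0,0,-2,1],[0,0,0,0,0,-2,1],[0,0,0,0,0,-2,1],[0,0,0,0,0,-1,1],[0,0,0,0,0,0,1]]}}

```text
time_s: 22.07
tcp_pos: [0.386, -0.2786, 0.2321]
orientation: [0.001, 0.0, 1.0, -0.001]
force: [-0.2, 0.6, -1.1]
gripper_width: 0.0151
```

Run:
```python
from h import *
held("hl",.1302,.0385,.038)
```

```text
22.0667 [ 0.386  -0.2786  0.2321] [ 1.0000e-02  1.7984e+02 -2.2000e-01] [-0.2  0.6 -1.1] 0.01513915688164541 [-0.72  0.31  1.91 -0.    0.92 -2.29]
```

View pics/hl.png

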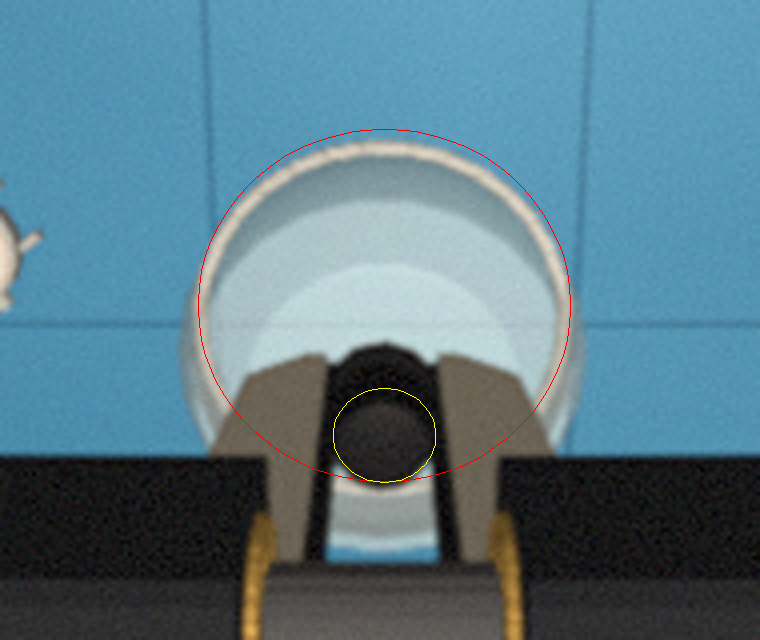

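>>> {"api": "arm_command", "payload": {"moves": [[0,0,0,-2,-2.28,0,1],[0,0,0,-2,-2.28,0,1],[0,0,0,-2,-2.28,0,1],[0,0,0,-2,-2.28,0,1],[0,0,0,-2,-2.28,0,1],[0,0,0,-2,-2.28,0,1],[0,0,0,0,0,0,1],[0,0,0,0,0,0,1]]}}

```text
time_s: 22.78
tcp_pos: [0.5054, -0.4151, 0.2276]
orientation: [-0.001, 0.0, 1.0, 0.001]
force: [0.0, 0.9, -0.1]
gripper_width: 0.0153
```

>>> {"api": "arm_command", "payload": {"moves": [[0,0,0,0,0,1.5,1],[0,0,0,0,0,1.5,1],[0,0,0,0,0,1.5,1],[0,0,0,0,0,1.5,1],[0,0,0,0,0,1,1],[0,0,0,0,0,0.3,1],[0,0,0,0,0,0,1],[0,0,0,0,0,0,1]]}}

```text
time_s: 23.45
tcp_pos: [0.5055, -0.4149, 0.1576]
orientation: [0.0, 0.0, 1.0, -0.0]
force: [-0.7, -0.2, -0.5]
gripper_width: 0.0153
```

Run:
```python
from h import *
held("hl2",.1302,.0385,.038)
```

```text
23.45 [ 0.5055 -0.4149  0.1576] [ 0.0000e+00  1.7999e+02 -2.0000e-02] [-0.7 -0.2 -0.5] 0.015269255045744798 [-0.76  0.7   1.47  0.    0.97 -2.33]
```

View pics/hl2.png

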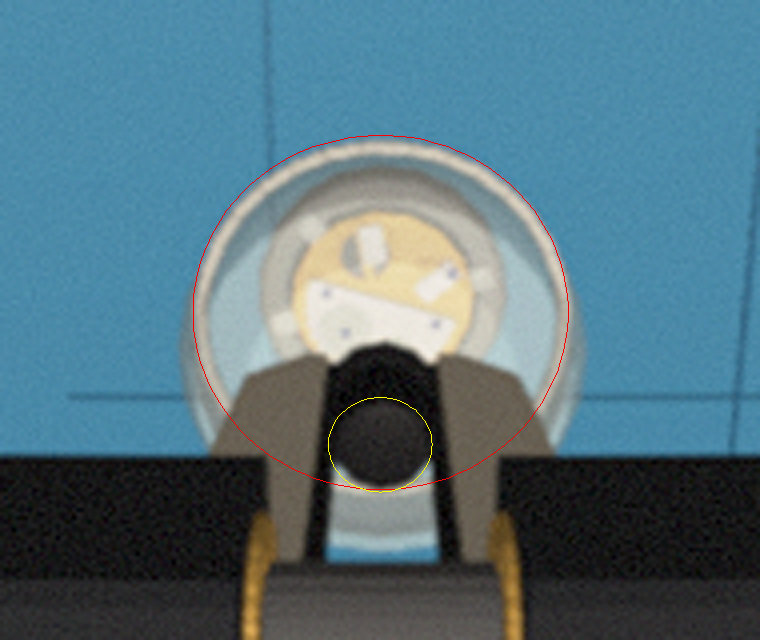

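>>> {"api": "arm_command", "payload": {"moves": [[0,0,0,0,0,0.8,1],[0,0,0,0,0,0.8,1],[0,0,0,0,0,0.6,1],[0,0,0,0,0,0.3,1],[0,0,0,0,0,0.12,1],[0,0,0,0,0,0.05,1],[0,0,0,0,0,0,1],[0,0,0,0,0,0,1]]}}

```text
time_s: 24.17
tcp_pos: [0.5054, -0.4149, 0.1305]
orientation: [-0.0, 0.0, 1.0, 0.0]
force: [-0.8, 1.5, 2.5]
gripper_width: 0.0152
```

>>> {"api": "arm_command", "payload": {"moves": [[0,0,0,0,0,0.03,1],[0,0,0,0,0,0.03,1],[0,0,0,0,0,0,1]]}}

```text
time_s: 24.42
tcp_pos: [0.5054, -0.4149, 0.1304]
orientation: [-0.0, 0.0, 1.0, 0.0]
force: [-4.6, 3.5, 8.5]
gripper_width: 0.0157
```

>>> {"api": "arm_command", "payload": {"moves": [[0,0,0,0,0,-0.03,1],[0,0,0,0,0,0,0.6],[0,0,0,0,0,0,0.3],[0,0,0,0,0,0,0],[0,0,0,0,0,0,0],[0,0,0,0,0,0,0]]}}

```text
time_s: 24.92
tcp_pos: [0.5055, -0.415, 0.13]
orientation: [-0.0, 0.0, 1.0, -0.0]
force: [-0.1, -0.1, -0.1]
gripper_width: 0.041
```

>>> {"api": "arm_command", "payload": {"moves": [[0,0,0,0,0,-1,0],[0,0,0,0,0,-2,0],[0,0,0,0,0,-3,0],[0,0,0,0,0,-3,0],[0,0,0,0,0,-3,0],[0,0,0,0,0,0,0],[0,0,0,0,0,0,0],[0,0,0,0,0,0,0]]}}

```text
time_s: 25.58
tcp_pos: [0.5052, -0.4147, 0.2499]
orientation: [-0.0, 0.0, 1.0, 0.0]
force: [0.7, -0.2, -1.0]
gripper_width: 0.0465
```

Run:
```python
from h import *
p,d,c=look("a3",.003,half=.06)
fit(p,c,.506,-.415,knob(.038),"knob","a3_f",S=16)
```

```text
25.5833 [ 0.5052 -0.4147  0.2499] [-1.0000e-02 -1.7998e+02 -3.0000e-02] [ 0.7 -0.2 -1. ] 0.04647764960611118 [-0.76  0.59  1.41  0.    1.14 -2.33]
a3_f xy [ 0.5059 -0.4138] IoU 0.801
```

View pics/a3.png

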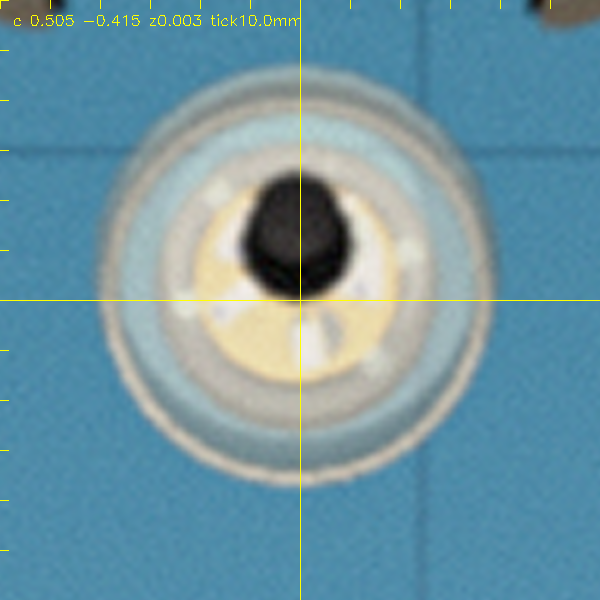

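>>> {"api": "arm_command", "payload": {"moves": [[0,0,0,0.37,3.3,0,0],[0,0,0,0.37,3.3,0,0],[0,0,0,0.37,3.3,0,0],[0,0,0,0.37,3.3,0,0],[0,0,0,0.37,3.3,0,0],[0,0,0,0.37,3.3,0,0],[0,0,0,0.37,3.3,0,0],[0,0,0,0.37,3.3,0,0]]}}

```text
time_s: 26.3
tcp_pos: [0.475, -0.1493, 0.2491]
orientation: [-0.001, 0.0, 1.0, 0.0]
force: [1.3, 0.9, -0.8]
gripper_width: 0.0467
```

>>> {"api": "arm_command", "payload": {"moves": [[0,0,0,0.37,3.3,0,0],[0,0,0,0.37,3.3,0,0],[0,0,0,0,0,0,0],[0,0,0,0,0,0,0],[0,0,0,0,0,0,0],[0,0,0,0,0,0,0]]}}

```text
time_s: 26.8
tcp_pos: [0.4685, -0.0858, 0.2497]
orientation: [-0.0, 0.001, 1.0, 0.0]
force: [-0.1, -0.5, 0.2]
gripper_width: 0.0465
```

Run:
```python
from h import *
p,d,c=look("cxl",.064,half=.06)
fit(p,c,.468,-.085,knob(.042),"knob","cxl_f",S=16)
```

```text
26.8 [ 0.4685 -0.0858  0.2497] [-1.0000e-01 -1.7996e+02 -1.0000e-02] [-0.1 -0.5  0.2] 0.04649119809266331 [-0.28  0.29  1.89 -0.    0.96 -1.85]
cxl_f xy [ 0.4691 -0.0863] IoU 0.806
```

View pics/cxl.png

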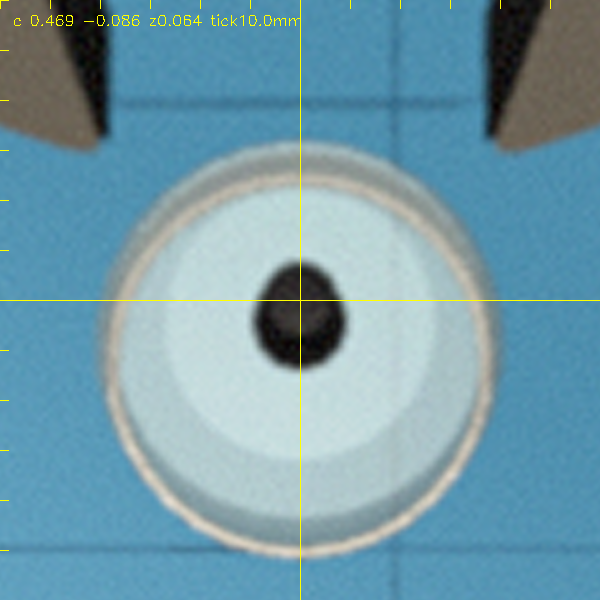

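>>> {"api": "arm_command", "payload": {"moves": [[0,0,0,-0.05,-0.1,2,0],[0,0,0,0,0,2,0],[0,0,0,0,0,2.5,0],[0,0,0,0,0,2.5,0],[0,0,0,0,0,1.75,0],[0,0,0,0,0,0.8,0],[0,0,0,0,0,0,0],[0,0,0,0,0,0,0]]}}

```text
time_s: 27.52
tcp_pos: [0.4692, -0.0864, 0.1349]
orientation: [-0.0, 0.0, 1.0, -0.0]
force: [-0.5, -0.1, -0.0]
gripper_width: 0.0468
```

>>> {"api": "arm_command", "payload": {"moves": [[0,0,0,0,0,0,0.5],[0,0,0,0,0,0,1],[0,0,0,0,0,0,1],[0,0,0,0,0,0,1],[0,0,0,0,0,0,1],[0,0,0,0,0,0,1],[0,0,0,0,0,0,1],[0,0,0,0,0,0,1]]}}

```text
time_s: 28.18
tcp_pos: [0.4691, -0.0859, 0.1349]
orientation: [0.0, 0.0, 1.0, -0.0]
force: [-1.1, 0.5, 5.2]
gripper_width: 0.0154
```

>>> {"api": "arm_command", "payload": {"moves": [[0,0,0,0,0,-0.5,1],[0,0,0,0,0,-0.5,1],[0,0,0,0,0,-2,1],[0,0,0,0,0,-2,1],[0,0,0,0,0,-2,1],[0,0,0,0,0,-2,1],[0,0,0,0,0,-1,1],[0,0,0,0,0,0,1]]}}

```text
time_s: 28.85
tcp_pos: [0.4697, -0.0861, 0.2366]
orientation: [0.002, 0.0, 1.0, -0.0]
force: [0.1, -0.1, -0.5]
gripper_width: 0.0154
```

Run:
```python
from h import *
held("hx",.1342,.047,.042)
```

```text
28.85 [ 0.4697 -0.0861  0.2366] [ 1.000e-02  1.798e+02 -9.000e-02] [ 0.1 -0.1 -0.5] 0.015441410107505651 [-0.28  0.31  1.9   0.    0.93 -1.85]
```

View pics/hx.png

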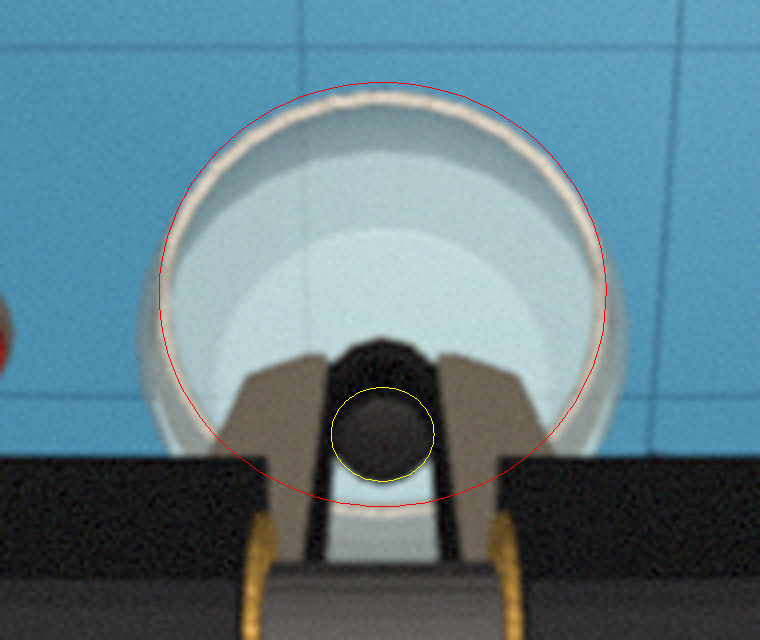

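>>> {"api": "arm_command", "payload": {"moves": [[0,0,0,-0.74,2.5,0,1],[0,0,0,-0.74,3.4,0,1],[0,0,0,-0.74,3.4,0,1],[0,0,0,-0.74,3.4,0,1],[0,0,0,-0.74,3.4,0,1],[0,0,0,-0.74,3.4,0,1],[0,0,0,-0.74,3.4,0,1],[0,0,0,-0.74,3.4,0,1]]}}

```text
time_s: 29.57
tcp_pos: [0.5278, 0.1788, 0.2329]
orientation: [-0.001, 0.0, 1.0, -0.0]
force: [0.5, 0.1, -1.3]
gripper_width: 0.0153
```

>>> {"api": "arm_command", "payload": {"moves": [[0,0,0,-0.74,3.4,0,1],[0,0,0,-0.74,3.4,0,1],[0,0,0,-0.74,3.4,0,1],[0,0,0,-0.74,3.4,0,1],[0,0,0,-0.74,3.4,0,1],[0,0,0,-0.74,3.4,0,1],[0,0,0,-0.74,3.6,0,1],[0,0,0,0,0,0,1]]}}

```text
time_s: 30.23
tcp_pos: [0.5794, 0.4221, 0.2318]
orientation: [-0.001, -0.002, 1.0, 0.0]
force: [-0.8, -0.4, -0.7]
gripper_width: 0.0151
```

>>> {"api": "arm_command", "payload": {"moves": [[0,0,0,0,0,0,1],[0,0,0,0,0,0,1],[0,0,0,0,0,0,1],[0,0,0,0,0,0,1]]}}

```text
time_s: 30.57
tcp_pos: [0.5802, 0.4159, 0.2344]
orientation: [-0.0, 0.001, 1.0, -0.0]
force: [-0.2, 0.1, -1.0]
gripper_width: 0.0153
```

Run:
```python
from h import *
p,d,c=look("mxl",.013,.501,.418,half=.06)
fit(p,c,.501,.418,mov(.0365),"mov","mxl_f",S=8)
```

```text
30.5667 [0.5802 0.4159 0.2344] [-1.2000e-01 -1.7997e+02  4.0000e-02] [-0.2  0.1 -1. ] 0.01533428406092556 [ 0.56  0.72  1.23 -0.    1.2  -1.01]
mxl_f xy [0.5014 0.4222] IoU 0.969
```

View pics/mxl_f.png

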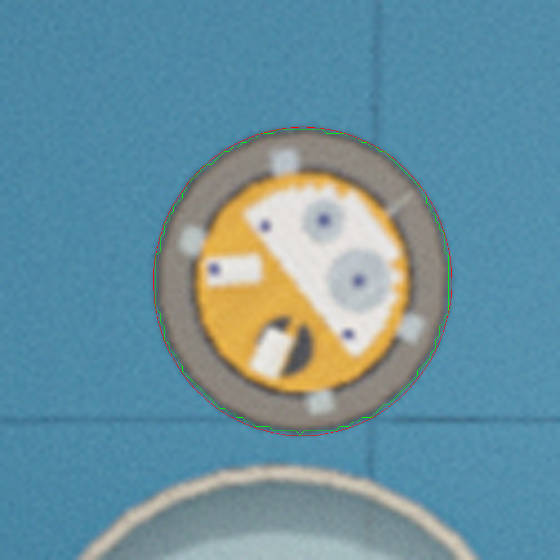

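>>> {"api": "arm_command", "payload": {"moves": [[0,0,0,2.5,0.2,0,1],[0,0,0,2.5,0.2,0,1],[0,0,0,2,0.1,0,1],[0,0,0,0.9,0,0,1],[0,0,0,0,0,1.5,1],[0,0,0,0,0,1.5,1],[0,0,0,0,0,1.5,1],[0,0,0,0,0,1.5,1]]}}

```text
time_s: 31.28
tcp_pos: [0.5016, 0.4216, 0.1744]
orientation: [0.0, 0.0, 1.0, 0.0]
force: [-0.7, 0.4, -2.0]
gripper_width: 0.0152
```

>>> {"api": "arm_command", "payload": {"moves": [[0,0,0,0,0,1,1],[0,0,0,0,0,0.2,1],[0,0,0,0,0,0,1],[0,0,0,0,0,0,1],[0,0,0,0,0,0,1]]}}

```text
time_s: 31.7
tcp_pos: [0.5015, 0.4223, 0.1637]
orientation: [0.001, 0.0, 1.0, 0.0]
force: [0.1, -0.3, -0.8]
gripper_width: 0.0155
```

Run:
```python
from h import *
held("hx2",.1347,.047,.042)
```

```text
31.7 [0.5015 0.4223 0.1637] [2.0000e-02 1.7992e+02 8.0000e-02] [ 0.1 -0.3 -0.8] 0.015502902264431765 [ 0.63  0.69  1.46 -0.    0.98 -0.94]
```

View pics/hx2.png

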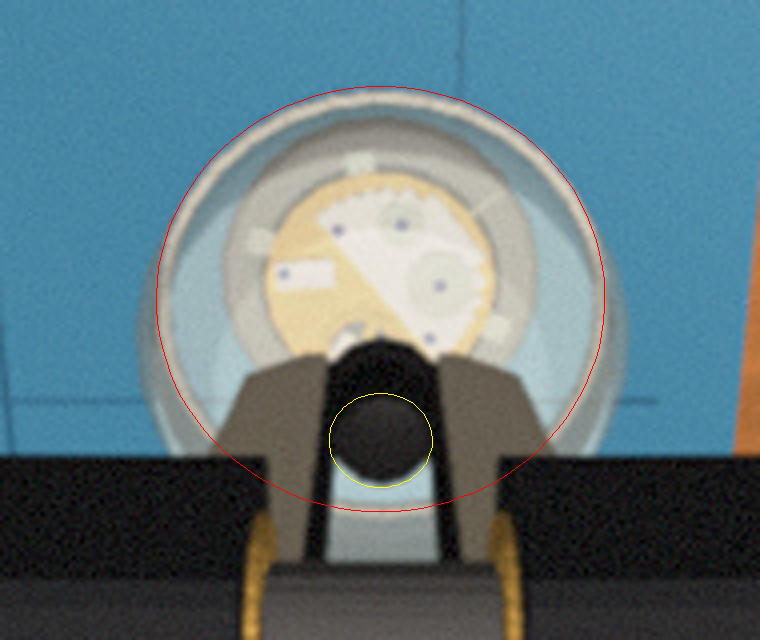

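>>> {"api": "arm_command", "payload": {"moves": [[0,0,0,0.05,-0.05,0.8,1],[0,0,0,0,0,0.8,1],[0,0,0,0,0,0.5,1],[0,0,0,0,0,0.3,1],[0,0,0,0,0,0.15,1],[0,0,0,0,0,0.05,1],[0,0,0,0,0,0,1],[0,0,0,0,0,0,1]]}}

```text
time_s: 32.42
tcp_pos: [0.5007, 0.4216, 0.1369]
orientation: [0.0, 0.0, 1.0, 0.0]
force: [0.2, 0.2, -1.7]
gripper_width: 0.0151
```

>>> {"api": "arm_command", "payload": {"moves": [[0,0,0,0,0,0.05,1],[0,0,0,0,0,0,1],[0,0,0,0,0,0,1]]}}

```text
time_s: 32.67
tcp_pos: [0.5006, 0.4216, 0.1363]
orientation: [0.0, 0.0, 1.0, 0.0]
force: [-0.4, -0.4, -1.0]
gripper_width: 0.0152
```

>>> {"api": "arm_command", "payload": {"moves": [[0,0,0,0,0,0.05,1],[0,0,0,0,0,0.05,1],[0,0,0,0,0,0,1],[0,0,0,0,0,0,1]]}}

```text
time_s: 33.0
tcp_pos: [0.5005, 0.4216, 0.1351]
orientation: [-0.0, 0.0, 1.0, 0.0]
force: [0.4, 0.1, -1.6]
gripper_width: 0.0153
```

>>> {"api": "arm_command", "payload": {"moves": [[0,0,0,0,0,0.03,1],[0,0,0,0,0,0.03,1],[0,0,0,0,0,0,1],[0,0,0,0,0,0,1]]}}

```text
time_s: 33.33
tcp_pos: [0.5006, 0.4216, 0.135]
orientation: [0.0, 0.0, 1.0, 0.0]
force: [-2.3, -1.3, 5.3]
gripper_width: 0.0154
```

>>> {"api": "arm_command", "payload": {"moves": [[0,0,0,0,0,0,0.6],[0,0,0,0,0,0,0.3],[0,0,0,0,0,0,0],[0,0,0,0,0,0,0],[0,0,0,0,0,0,0]]}}

```text
time_s: 33.75
tcp_pos: [0.5005, 0.4216, 0.1344]
orientation: [-0.0, 0.0, 1.0, -0.0]
force: [-0.7, 0.1, -0.0]
gripper_width: 0.0408
```

>>> {"api": "arm_command", "payload": {"moves": [[0,0,0,0,0,-1,0],[0,0,0,0,0,-2,0],[0,0,0,0,0,-3,0],[0,0,0,0,0,-3,0],[0,0,0,0,0,-3,0],[0,0,0,0,0,0,0],[0,0,0,0,0,0,0],[0,0,0,0,0,0,0]]}}

```text
time_s: 34.42
tcp_pos: [0.5003, 0.4214, 0.2543]
orientation: [-0.0, 0.0, 1.0, -0.0]
force: [-0.5, -0.2, -0.6]
gripper_width: 0.0469
```

Run:
```python
from h import *
p,d,c=look("a4",.003,half=.06)
fit(p,c,.501,.421,knob(.042),"knob","a4_f",S=16)
p,_=r.capture("side"); cv2.imwrite("pics/a4side.png",cv2.resize(p,(800,600),interpolation=cv2.INTER_CUBIC)[:,:,::-1])
p,_=r.capture("top"); cv2.imwrite("pics/a4top.png",cv2.resize(p,(800,600),interpolation=cv2.INTER_CUBIC)[:,:,::-1])
```

```text
34.4167 [0.5003 0.4214 0.2543] [-1.0000e-02 -1.7998e+02  3.0000e-02] [-0.5 -0.2 -0.6] 0.046911591108974256 [ 0.63  0.59  1.41 -0.    1.15 -0.94]
a4_f xy [0.5    0.4213] IoU 0.807
```

View pics/a4.png

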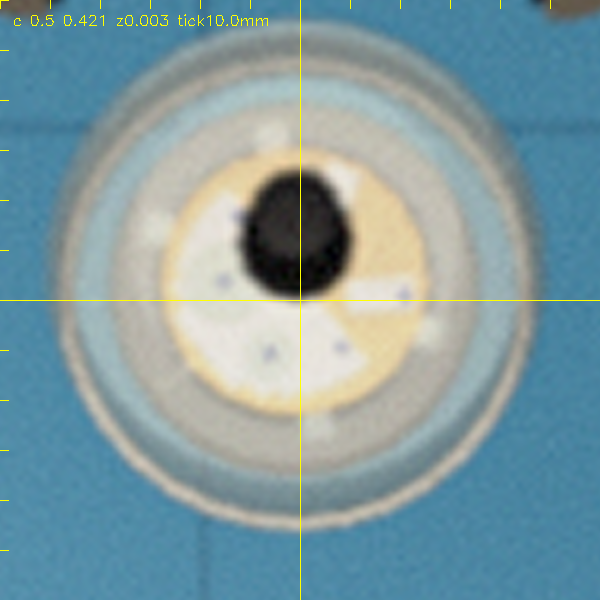

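View pics/a4side.png

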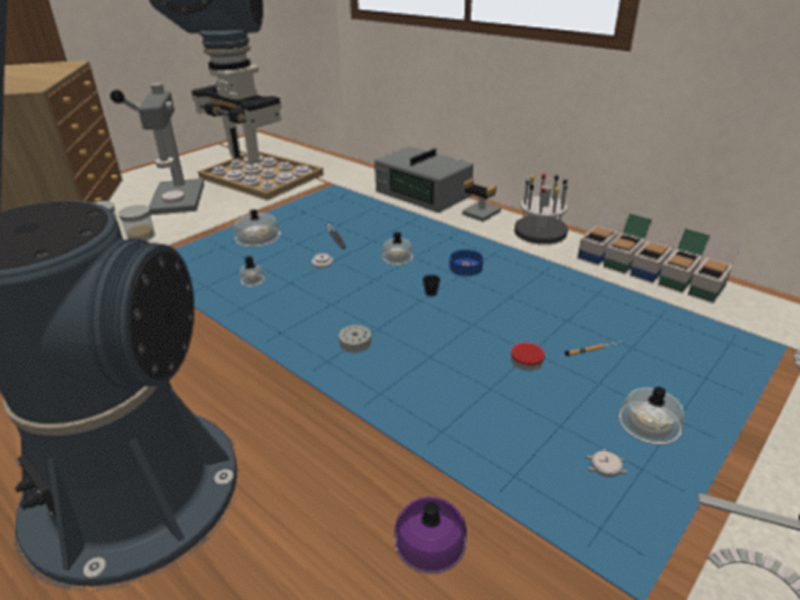

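View pics/a4top.png

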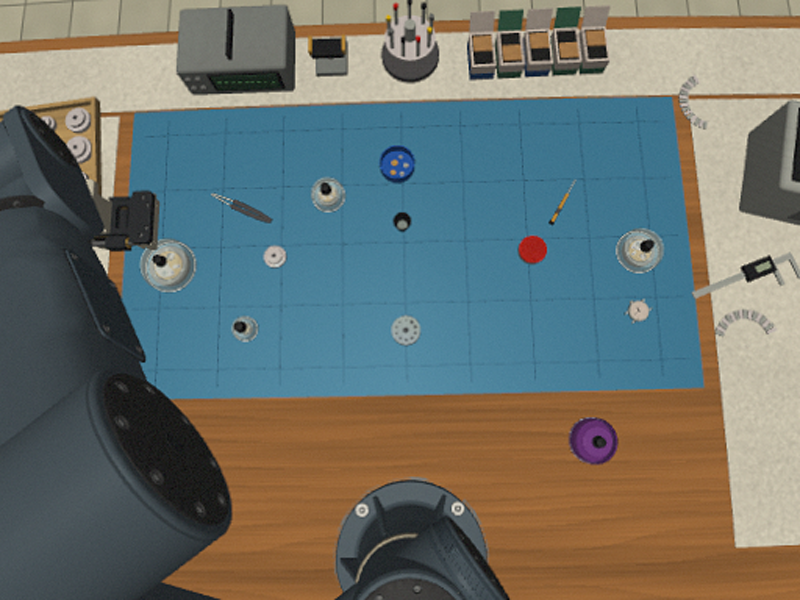

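```bash
python3 -c "
from workcell import r
print(r.hand_in())"
```

```text
the job is handed in; nothing more can be done
None
```

All four movements are under their matching covers, set down smallest to largest, and the job was handed in at about 34.6 s of the 99 s.

- **Placing:** I lowered each cover by its knob in small steps until it touched the mat, then opened the gripper and lifted away. The highest contact force I read was about 17 N on `cover_m`. The others were between 5 and 9 N.
- **Centring:** After each placing I checked with the wrist camera. The knob and movement centres agreed to about 1 mm for `cover_s`, `cover_m` and `cover_l`. For `cover_xl` they differed by about 1.7 mm, but its rim and the movement's holder agreed to about 1 mm in the last picture.
- **Final pictures:** The side and top views show all four covers standing flat. The loupe, blue tin and purple look-alike show no visible shift, and the gripper was open and clear above the last cover.
- **Disagreements:** Position readings scattered by 1–3 mm when taken just after a move. The wrist camera seemed offset from the tool by about 1 mm, so I lined up each cover and movement by the same camera. The knob outline I fitted was slightly larger than the knob in the pictures.

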